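# Build up the sieve stack on the shaker

## Task

Set up the sieve stack on the shaker for the next batch of sand: put the catch pan in the shaker's seat, then the fine, the medium and the coarse sieve on it, each nested fully down into the piece below so that the coarsest is uppermost, and close the stack with the lid. Keep the pieces upright on the way, and leave the mixing pot, the brush and the sanding block where they are.

Things in the scene. Friction and masses are not known exactly. Their poses are not given: they have to be found in the camera images.
- shaker_seat (a point): Small sieve shaker that stands fixed on the worktop: round grey housing, 94 mm across, with a black control pod reaching 68 mm from the axis on its -x side; on top an aluminium seat for the pan: flat floor, lip 6 mm high, 68 mm across inside, 78 mm outside. Point: centre of the seat floor, 39 mm above the worktop; z up.
- pan_mid (a point): Catch pan: bright steel cup with a plain closed bottom and no mesh, 60 mm outside diameter, 44 mm high, 2.5 mm walls (mouth 55 mm), foot tapered to 52 mm over its lowest 6 mm, no skirt. Point: on the axis, half-way up, 22 mm above the foot; z up. 0.1 kg. Grip across the outside.
- fine_mid (a point): Fine sieve, 44 mm high: its floor is a close, dark grey wire cloth that cannot be seen through. Steel, round, 60 mm outside, mouth 55 mm. Under it a tapered skirt 7 mm high (50 mm across at the shoulder, 42 mm at the foot), on which it stands, drops into the mouth of the piece below (7 mm overlap). Point: on the axis, half-way up, 22 mm above the foot; z up. 0.1 kg. Grip across the outside.
- medium_mid (a point): Medium sieve, 49 mm high: its floor is an open wire mesh of 5.5 mm pitch. Steel, round, 60 mm outside, mouth 55 mm. Under it a tapered skirt 7 mm high (50 mm across at the shoulder, 42 mm at the foot), on which it stands, drops into the mouth of the piece below (7 mm overlap). Point: on the axis, half-way up, 24.5 mm above the foot; z up. 0.1 kg. Grip across the outside.
- coarse_mid (a point): Coarse sieve, 54 mm high (the deepest): its floor is a wide mesh of thick wires at 11 mm pitch. Steel, round, 60 mm outside, mouth 55 mm. Under it a tapered skirt 7 mm high (50 mm across at the shoulder, 42 mm at the foot), on which it stands, drops into the mouth of the piece below (7 mm overlap). Point: on the axis, half-way up, 27 mm above the foot; z up. 0.1 kg. Grip across the outside.
- lid_knob (a point): Lid: flat steel disc 61 mm across with a black upright cylindrical knob, 50 mm high in all; under it the same 7 mm tapered skirt as the sieves, which drops into the mouth below. The plate ends 12 mm above the foot; the knob, 21 mm across, goes on to the top. Point: on the axis, in the knob, 36 mm above the foot, where it is gripped; z up. 0.08 kg.
- mixing_pot: Bystander: small empty black mixing pot, 81 mm across, 55 mm high; origin at the centre of its underside. Not to be disturbed.
- brush: Bystander: flat brush with a wooden handle, 37 x 198 x 12 mm, lying along its y axis; origin under its centre. Not to be disturbed.
- sander: Bystander: brown sanding block, 60 x 99 x 23 mm; origin under its centre. Not to be disturbed.
There are look-alikes about, which are no part of the job. What is shaped like the part that bears lid_knob but green or orange is not meant.

How it is judged:
By the outcome, as a careful person would: the job done as asked, in the order asked, and still so for the second after the job is handed in, with the robot touching nothing.
It also fails if it takes over 106 s, if anything falls off the work surface, if the arm or the gripper's body presses on something with over 40 N, if the wrist force passes 120 N, or if a joint passes its speed limit or range.

## Robot

A 7-joint arm with a two-finger parallel gripper is mounted at the origin on a cart in front of the work surface, level with it; the furniture and walls round the work are solid. World frame = base frame: x ahead of the robot, y to its left, z up, the work surface at z = 0. Lengths are in m, angles in degrees, forces in N, time in s.
With the tool pointing down it reaches from about 0.425 to 0.975 m from the base axis. Payload 16.7 kg.
Tool frame: the origin (TCP) lies between the finger pads; the fingertips stand 11 mm ahead of it and the grasp point (between the pads) lies 8 mm behind it; y points along the fingers, z is the direction in which the jaws open and shut, and the axes are right-handed (so a half turn about y gives the same grasp; the last joint's range is limited). The gripper opens to 85 mm and grips with 20 to 120 N. Pads are 22 mm wide; open, the fingers measure 114 mm over their backs; the gripper's body (76 mm by 85 mm) begins 54 mm behind the grasp point. The pads swing forward as they close: fully open they stand 13 mm farther back than shut.
Start: joints at [56.236, 24.414, 4.234, 92.017, -1.954, 63.644, -3.845], TCP at [0.287, -0.611, 0.242] pointing down, gripper open.
Joint ranges: [-163.25, 163.25], [-28.42, 122.38], [-70.27, 78.77], [12.13, 141.07], [-58.53, 238.53], [9.26, 117.41], [-156.51, 156.51]. Speed limits (degrees/s): [108.29, 108.29, 136.94, 136.94, 172.46, 172.46, 172.46].

## Interface

Orientations are given as [roll, pitch, yaw] about the fixed x, y, z axes, in that order (R = Rz(yaw) Ry(pitch) Rx(roll)).
In Python, from plant import env gives the robot as it stands.
- The arm moves only by the shell command python3 -m handwheel 'ROWS'. ROWS is JSON, a list of rows, each a list of 7 numbers: the shift along the tool's x, y, z in m, then the turn, a rotation vector about the tool's x, y, z in degrees, then the closure, from 0 (fully open) to 1 (shut). A call has 1 to 8 rows; each row shifts and turns the commanded pose from where the row before left it, along the tool's axes as they then stand; what a row does not reach is not made up. A row lasts 1/8 s, in which the tool goes at most 62.5 mm and 10.7 degrees, less where a joint would pass 70% of its speed; a pose out of reach is approached as far as the arm can. A call is refused whole if a number of a shift passes 0.0625 or a number of a turn 10.7, either way. A call with a gripper value outside its range is refused whole. The fingers move at their own pace and stop on an object; the grip force is fixed at half the most. Time passes only in rows, so rows that do not move let the fingers close. It gives the time, the measured TCP pose, the force and the opening at its end, in the units of the state.
- env.state(): the state, without advancing time (a new reading comes with each control period).
- env.capture(name): name is "side" or "top" or "wrist"; returns a dict with "image" (420x560x3 uint8, red, green, blue), "range_z" (420x560 float32, m along the optical axis (not along the pixel's ray), 0 where there is no reading), "mtx" (3x3 intrinsics, pixels), "extrinsics" (4x4, takes a point from world to camera coordinates). Camera axes: x right, y down, z forward; pixel columns grow to the right and rows downward; lengths in m; the calibration is good to about 2 mm. A picture is of the moment at which its call begins.
- env.job_done(): hands the job in, once; it reports no verdict.
The state is a dict: "time": time; "joints": joint angles; "joint_vel": joint speeds; "joint_torque": joint torques, N m; "position": TCP position; "ee_rot": TCP orientation; "contact_force": force on the tool from outside, world axes, zero at the start; "wrist_torque": the same for the moment, N m; "opening": finger opening in m.
Only numpy, scipy, OpenCV 4.12 (cv2) and the standard library are available. Lean on these libraries where they do the work, as an engineer would, in place of code of your own. Each camera call takes 0.05 s, during which the arm holds its last target.

## Working session

There is one attempt and no reset: what is moved stays moved. The work goes in short steps, Python scripts to look and compute and a shell command to move; the robot and the scene stay as the last step left them, time stands still between calls to the robot, and variables do not carry over. Pictures are saved under pics/ and viewed, and the job is handed in when it is done.

```bash
ls; mkdir -p pics
python3 - <<'E'
from plant import env
import cv2
s=env.state(); print({k:s[k] for k in ('time','position','ee_rot','opening')})
for n in ('side','top','wrist'):
    c=env.capture(n); cv2.imwrite(f'pics/a_{n}.png',c['image'][:,:,::-1]); 
    print(n,c['mtx'].tolist(),c['extrinsics'].round(4).tolist())
E
```

```text
pics
{'time': 0.0, 'position': array([ 0.28717487, -0.61043329,  0.2415993 ]), 'ee_rot': array([-9.00736983e+01, -7.19945663e-03, -1.54804191e+02]), 'opening': 0.08546477821560532}
side [[393.91159878172317, 0.0, 272.210190799472], [0.0, 393.91159878172317, 204.4606086935916], [0.0, 0.0, 1.0]] [[-0.9443, -0.3286, 0.0203, 0.4664], [-0.174, 0.4459, -0.878, 0.0208], [0.2795, -0.8326, -0.4782, 1.138], [0.0, 0.0, 0.0, 1.0]]
top [[447.67569144906275, 0.0, 278.649997261475], [0.0, 447.67569144906275, 211.27190507686433], [0.0, 0.0, 1.0]] [[-0.0197, -0.9998, -0.0015, 0.2241], [-0.9974, 0.0198, -0.0699, 0.4383], [0.0699, 0.0001, -0.9976, 1.2143], [0.0, 0.0, 0.0, 1.0]]
wrist [[300.32596863925335, 0.0, 283.3560826006856], [0.0, 300.32596863925335, 206.53328259578808], [0.0, 0.0, 1.0]] [[0.4257, -0.9049, 0.0005, -0.6746], [-0.8557, -0.4024, 0.3253, -0.0417], [-0.2941, -0.1389, -0.9456, 0.3794], [0.0, 0.0, 0.0, 1.0]]
```

View pics/a_top.png

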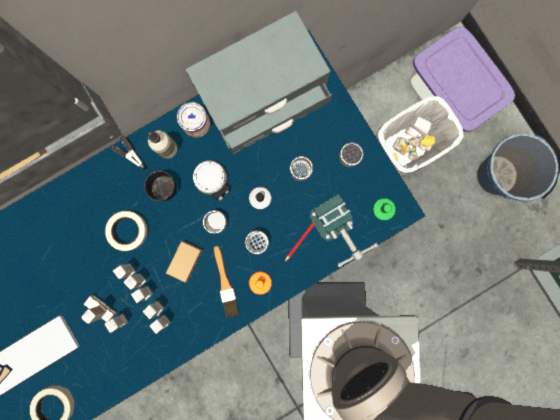

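View pics/a_side.png

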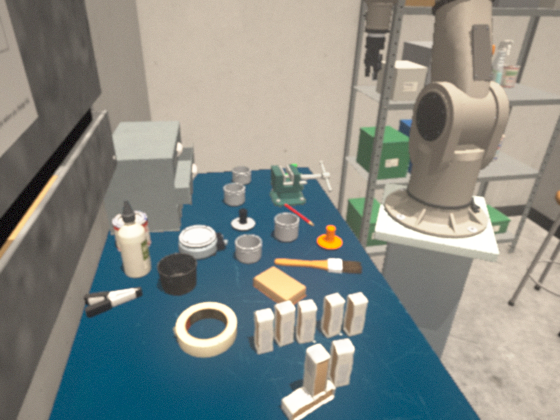

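View pics/a_wrist.png

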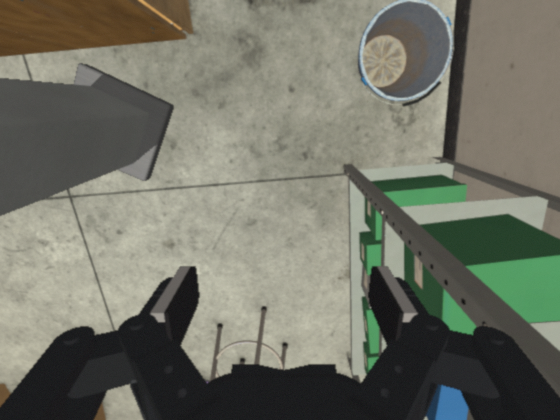

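```bash
cat > h.py <<'E'
from plant import env
import cv2, numpy as np
def world(c):
    K=c['mtx'];T=c['extrinsics'];d=c['range_z'].astype(float)
    v,u=np.mgrid[0:d.shape[0],0:d.shape[1]]
    P=np.stack([(u-K[0,2])/K[0,0]*d,(v-K[1,2])/K[1,1]*d,d],-1)
    W=(P-T[:3,3])@T[:3,:3]
    W[d==0]=np.nan
    return W
def proj(c,p):
    q=c['extrinsics'][:3,:3]@np.asarray(p)+c['extrinsics'][:3,3]
    return (c['mtx']@q)[:2]/q[2]
def crop(c,u0,v0,u1,v1,s,name):
    cv2.imwrite('pics/'+name,cv2.resize(c['image'][v0:v1,u0:u1,::-1],None,fx=s,fy=s,interpolation=cv2.INTER_CUBIC))
def circ(x,y):
    # algebraic circle fit, robust
    m=np.ones(len(x),bool)
    for _ in range(4):
        A=np.c_[2*x[m],2*y[m],np.ones(m.sum())]
        s=np.linalg.lstsq(A,x[m]**2+y[m]**2,rcond=None)[0]
        r=np.sqrt(s[2]+s[0]**2+s[1]**2)
        e=abs(np.hypot(x-s[0],y-s[1])-r); m=e<max(0.003,np.median(e)*2)
    return s[0],s[1],r
E
python3 - <<'E'
from h import *
c=env.capture('top'); crop(c,180,140,400,300,3.6,'b_top.png')
W=world(c)
for n,(u,v) in dict(shaker=(210,178),pan=(214,222),s1=(301,168),s2=(351,155),s3=(257,242),lid=(260,198),pot=(160,185),sander=(183,262),brush=(227,280),vise=(333,216),oil=(162,145),can=(193,117)).items():
    w=W[v-20:v+21,u-20:u+21].reshape(-1,3); w=w[np.isfinite(w).all(1)]
    h=np.percentile(w[:,2],99); k=w[abs(w[:,2]-h)<.006]
    print(n,W[v,u].round(3),'top',h.round(3),k.mean(0).round(3),k.min(0).round(3),k.max(0).round(3))
s=env.capture('side'); crop(s,140,140,400,300,3,'b_side.png')
E
```

```text
shaker [0.535 0.399 0.04 ] top 0.047 [0.54  0.403 0.044] [0.502 0.364 0.041] [0.579 0.445 0.05 ]
pan [0.417 0.395 0.004] top 0.045 [0.416 0.391 0.043] [0.388 0.362 0.039] [0.445 0.419 0.048]
s1 [0.563 0.151 0.008] top 0.05 [0.558 0.154 0.048] [0.528 0.123 0.044] [0.586 0.183 0.052]
s2 [0.597 0.01  0.005] top 0.045 [0.596 0.014 0.043] [ 0.564 -0.014  0.039] [0.623 0.045 0.048]
s3 [0.36  0.277 0.008] top 0.054 [0.359 0.277 0.053] [0.33  0.248 0.049] [0.389 0.306 0.059]
lid [0.477 0.264 0.051] top 0.05 [0.481 0.267 0.049] [0.472 0.256 0.044] [0.491 0.278 0.055]
pot [0.523 0.544 0.006] top 0.057 [0.517 0.537 0.054] [0.476 0.495 0.051] [0.555 0.574 0.059]
sander [0.309 0.477 0.022] top 0.028 [0.312 0.477 0.025] [0.259 0.434 0.022] [0.364 0.52  0.031]
brush [0.258 0.36  0.008] top 0.016 [0.242 0.365 0.012] [0.203 0.341 0.01 ] [0.313 0.389 0.018]
vise [0.425 0.071 0.051] top 0.097 [0.43  0.077 0.094] [0.384 0.03  0.091] [0.474 0.124 0.099]
oil [0.612 0.511 0.111] top 0.168 [0.624 0.522 0.169] [0.618 0.517 0.163] [0.63  0.528 0.174]
can [0.695 0.438 0.071] top 0.207 [0.685 0.375 0.204] [0.649 0.365 0.201] [0.705 0.394 0.209]
```

View pics/b_top.png

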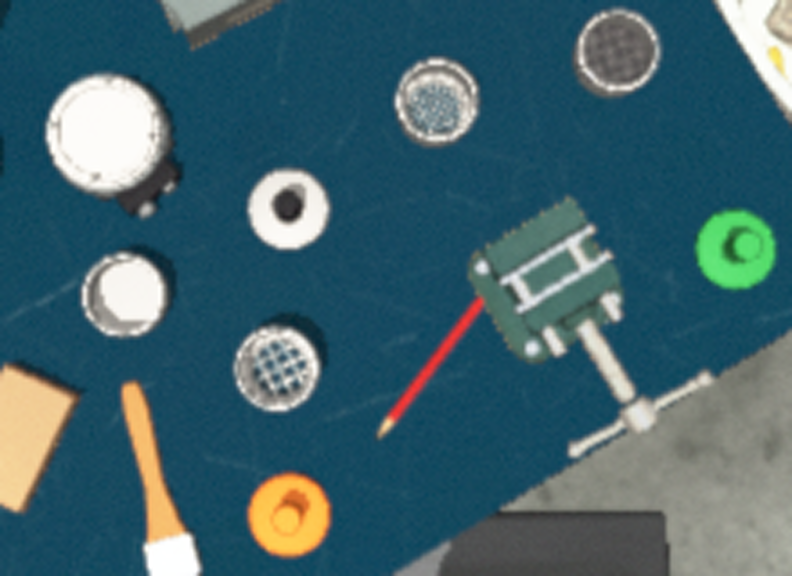

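View pics/b_side.png

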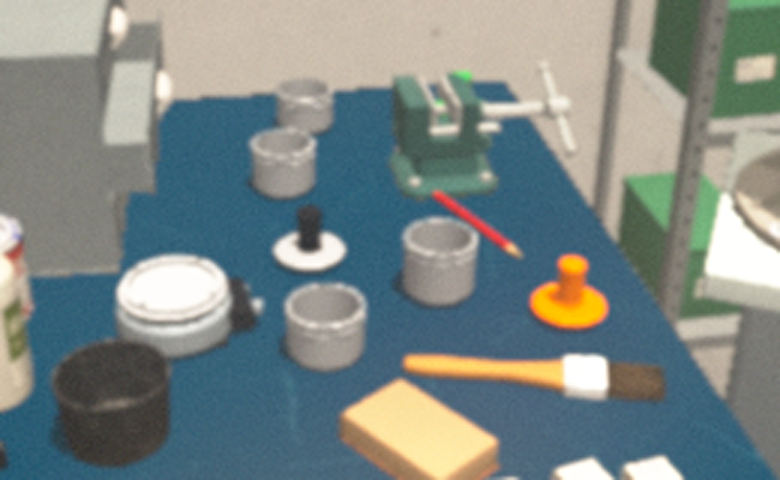

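Run:
```python
from h import *
c=env.capture('top'); W=world(c).reshape(-1,3); W=W[np.isfinite(W).all(1)]
r=np.hypot(W[:,0],W[:,1]); az=np.degrees(np.arctan2(W[:,1],W[:,0]))
for a in range(-60,60,6):
    print(a,[ (round(float(W[(abs(az-a)<3)&(abs(r-q)<.03),2].max()),2) if ((abs(az-a)<3)&(abs(r-q)<.03)).any() else None) for q in np.arange(.4,.95,.06)])
# circle fits
for n,(x,y,zt,R) in dict(shaker=(.54,.404,.045,.039),pan=(.416,.391,.044,.03),med=(.557,.153,.049,.03),fine=(.594,.015,.044,.03),coarse=(.36,.277,.054,.03),lid=(.481,.267,.012,.0305),knob=(.481,.267,.05,.0105)).items():
    d=np.hypot(W[:,0]-x,W[:,1]-y)
    k=W[(d<R+.008)&(abs(W[:,2]-zt)<.005)]
    mid=(k[:,:2].min(0)+k[:,:2].max(0))/2
    from scipy.optimize import least_squares
    if n in('lid','knob'): cen=k[:,:2].mean(0);rr=0
    else:
        rad=R-.00125 if n!='shaker' else .0365
        f=least_squares(lambda p:np.hypot(k[:,0]-p[0],k[:,1]-p[1])-p[2],[x,y,rad],loss='soft_l1',f_scale=.002);cen=f.x[:2];rr=f.x[2]
    print(n,len(k),cen.round(4),round(rr,4),'mid',mid.round(4),'z',k[:,2].mean().round(4))
t=W[(abs(W[:,0]-.45)<.04)&(abs(W[:,1]-.2)<.03)];print('table z',np.median(t[:,2]))
```

```text
-60 [-0.94, -0.93, -0.94, -0.93, -0.93, -0.94, -0.94, -0.93, -0.93, -0.7]
-54 [-0.94, -0.93, -0.94, -0.93, -0.94, -0.94, -0.93, -0.93, -0.93, -0.69]
-48 [-0.94, -0.93, -0.93, -0.94, -0.93, -0.94, -0.93, -0.94, -0.93, -0.69]
-42 [-0.93, -0.94, -0.94, -0.94, None, -0.93, -0.93, -0.93, -0.93, -0.94]
-36 [-0.93, -0.95, None, None, None, -0.94, -0.94, -0.57, -0.56, -0.56]
-30 [None, None, None, None, None, -0.57, -0.55, -0.56, -0.57, -0.56]
-24 [None, 0.01, None, None, None, -0.56, -0.57, -0.63, -0.62, -0.56]
-18 [0.01, 0.01, 0.0, None, None, -0.56, -0.56, -0.56, -0.56, -0.56]
-12 [0.02, 0.05, 0.01, 0.01, None, None, -0.58, -0.56, -0.56, -0.94]
-6 [0.02, 0.05, 0.01, 0.01, 0.01, 0.0, None, None, None, None]
0 [0.01, 0.01, 0.01, 0.05, 0.05, 0.01, 0.01, 0.01, None, None]
6 [0.1, 0.1, 0.01, 0.05, 0.04, 0.14, 0.21, 0.21, 0.21, 0.18]
12 [0.1, 0.1, 0.05, 0.05, 0.01, 0.14, 0.21, 0.21, 0.21, 0.27]
18 [0.1, 0.1, 0.05, 0.05, 0.01, 0.21, 0.21, 0.21, 0.36, 0.37]
24 [0.01, 0.01, 0.01, 0.02, 0.01, 0.21, 0.21, 0.21, 0.46, 0.37]
30 [0.01, 0.01, 0.05, 0.05, 0.01, 0.21, 0.21, 0.21, 0.54, None]
36 [0.06, 0.06, 0.01, 0.02, 0.05, 0.05, 0.08, 0.12, 0.63, 0.63]
42 [0.05, 0.06, 0.05, 0.05, 0.05, 0.06, 0.11, 0.71, 0.67, 0.65]
48 [0.05, 0.01, 0.04, 0.05, 0.01, 0.06, 0.06, 0.65, 0.56, 0.28]
54 [0.02, 0.02, 0.03, 0.03, 0.01, 0.03, 0.03, 0.03, 0.52, 0.33]
shaker 299 [0.5398 0.4036] 0.034 mid [0.5388 0.4045] z 0.043
pan 75 [0.416  0.3902] 0.0286 mid [0.4168 0.3906] z 0.0434
med 79 [0.557  0.1533] 0.0287 mid [0.5575 0.1529] z 0.0482
fine 74 [0.5928 0.0158] 0.0287 mid [0.5937 0.0152] z 0.0431
coarse 76 [0.3591 0.2766] 0.0287 mid [0.3596 0.277 ] z 0.0529
lid 300 [0.4805 0.2674] 0 mid [0.4822 0.2676] z 0.0113
knob 49 [0.4816 0.2671] 0 mid [0.4811 0.2673] z 0.0491
table z -0.0007227752141859853
```

```bash
python3 -m handwheel '[[-0.06,0,-0.005,0,-5.3,0,0],[-0.06,0,-0.005,0,-5.3,0,0],[-0.06,0,-0.005,0,-5.3,0,0],[-0.06,0,-0.005,0,-5.3,0,0],[-0.06,0,-0.005,0,-5.3,0,0],[-0.06,0,-0.005,0,-5.3,0,0],[-0.06,0,-0.005,0,-5.3,0,0],[-0.06,0,-0.005,0,-5.3,0,0]]'; python3 -c "
from plant import env;print(env.state()['joints'])"
```

```text
time: 1.3
position: [0.6002, -0.2562, 0.2423]
ee_rot: [-90.0, 0.0, -112.2]
contact_force: [0.3, 0.4, -0.7]
opening: 0.0857
[ 26.84122915  22.87946906 -12.40880251  94.30561489   5.35926354
  63.38494426  -9.25663226]
```

```bash
cat >> h.py <<'E'
def rel(x,y,z,yaw=None,st=None):
    s=st or env.state(); p=s['position'];R0=s['ee_rot'];yw=np.radians(R0[2])
    d=np.array([x,y,z])-p
    print('t',round(s['time'],2),'pos',p.round(4),'rot',R0.round(2),'F',np.round(s['contact_force'],1),'op',round(s['opening'],4))
    print('shift tool x',round(float(d[0]*np.cos(yw)+d[1]*np.sin(yw)),4),'y',round(float(-d[2]),4),'z',round(float(-d[0]*np.sin(yw)+d[1]*np.cos(yw)),4), 'turn y', None if yaw is None else round(float(-((yaw-R0[2]+180)%360-180)),2))
    if yaw is not None:
        # n-row arc: constant shift & turn; solve per-row shift
        dy=np.radians((yaw-R0[2]+180)%360-180)
        for n in (4,6,8,10,12,14,16):
            a=yw+np.arange(n)*dy/n
            S=np.array([[np.cos(a).sum(),-np.sin(a).sum()],[np.sin(a).sum(),np.cos(a).sum()]])
            q=np.linalg.solve(S,d[:2]); 
            print(n,'rows x %.4f z %.4f turn %.2f'%(q[0],q[1],-np.degrees(dy)/n))
E
python3 -m handwheel '[[-0.06,0,-0.006,0,-5.5,0,0],[-0.06,0,-0.006,0,-5.5,0,0],[-0.06,0,-0.006,0,-5.5,0,0],[-0.06,0,-0.006,0,-5.5,0,0],[-0.06,0,-0.006,0,-5.5,0,0],[-0.06,0,-0.006,0,-5.5,0,0],[-0.06,0,-0.006,0,-5.5,0,0],[-0.06,0,-0.006,0,-5.5,0,0]]'; python3 -c "
from h import *;rel(.4163,.3904,.2,-47)"
```

```text
time: 2.3
position: [0.5777, 0.2141, 0.2424]
ee_rot: [-90.0, 0.0, -68.2]
contact_force: [0.7, 0.0, -0.7]
opening: 0.0854
t 2.3 pos [0.5777 0.2141 0.2424] rot [-8.998e+01  1.000e-02 -6.823e+01] F [ 0.7  0.  -0.7] op 0.0854
shift tool x -0.2235 y 0.0424 z -0.0846 turn y -21.23
4 rows x -0.0586 z -0.0133 turn -5.31
6 rows x -0.0392 z -0.0082 turn -3.54
8 rows x -0.0294 z -0.0060 turn -2.65
10 rows x -0.0236 z -0.0047 turn -2.12
12 rows x -0.0197 z -0.0038 turn -1.77
14 rows x -0.0169 z -0.0032 turn -1.52
16 rows x -0.0148 z -0.0028 turn -1.33
```

```bash
python3 -m handwheel '[[-0.0585,0.02,-0.0133,0,-5.3,0,0],[-0.0585,0.02,-0.0133,0,-5.3,0,0],[-0.0585,0.02,-0.0133,0,-5.3,0,0],[-0.0585,0.02,-0.0133,0,-5.3,0,0],[0,0,0,0,0,0,0]]'
python3 - <<'E'
from h import *
rel(.4163,.3904,.02,-47)
c=env.capture('wrist'); cv2.imwrite('pics/c_wrist.png',c['image'][:,:,::-1])
print(proj(c,(.416,.3904,.044)),proj(c,(.54,.404,.045)), c['extrinsics'].round(3).tolist())
W=world(c).reshape(-1,3)
print(np.linalg.inv(c['extrinsics'])[:3,3])
for n,(x,y,zt,R) in dict(shaker=(.54,.404,.045,.0365),pan=(.416,.391,.044,.029)).items():
    d=np.hypot(W[:,0]-x,W[:,1]-y)
    k=W[(d<R+.012)&(abs(W[:,2]-zt)<.006)]
    print(n,len(k),circ(k[:,0],k[:,1]),k[:,2].mean(),k.min(0),k.max(0))
E
```

```text
time: 2.92
position: [0.4149, 0.3895, 0.1623]
ee_rot: [-90.1, 0.1, -46.7]
contact_force: [0.7, 0.2, 0.0]
opening: 0.0853
t 2.92 pos [0.4149 0.3895 0.1623] rot [-90.1    0.1  -46.73] F [0.7 0.2 0. ] op 0.0853
shift tool x 0.0003 y 0.1423 z 0.0016 turn y 0.27
4 rows x 0.0001 z 0.0004 turn 0.07
6 rows x 0.0000 z 0.0003 turn 0.05
8 rows x 0.0000 z 0.0002 turn 0.03
10 rows x 0.0000 z 0.0002 turn 0.03
12 rows x 0.0000 z 0.0001 turn 0.02
14 rows x 0.0000 z 0.0001 turn 0.02
16 rows x 0.0000 z 0.0001 turn 0.02
[285.19060589 204.72252895] [389.39020371 279.64610556] [[0.728, 0.685, -0.002, -0.569], [0.648, -0.688, 0.326, -0.017], [0.222, -0.238, -0.945, 0.305], [0.0, 0.0, 0.0, 1.0]]
[0.35733519 0.45094998 0.29344201]
shaker 1746 (np.float64(0.5398466082639003), np.float64(0.4045515245001793), np.float64(0.03607749775631958)) 0.04222704835411275 [0.50034995 0.36359163 0.03900002] [0.57903716 0.44557516 0.04723874]
pan 797 (np.float64(0.417157764254499), np.float64(0.39039127094875536), np.float64(0.028469055449358693)) 0.04269713064477312 [0.38746489 0.35963952 0.03802888] [0.44723979 0.41990561 0.04573303]
```

View pics/c_wrist.png

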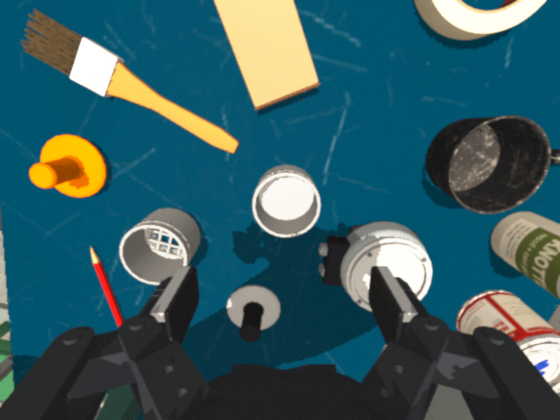

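```bash
python3 -m handwheel '[[0,0.045,0.002,0,0,0,0],[0,0.045,0,0,0,0,0],[0,0.04,0,0,0,0,0],[0,0.011,0,0,0,0,0],[0,0,0,0,0,0,1],[0,0,0,0,0,0,1],[0,0,0,0,0,0,1],[0,0,0,0,0,0,1]]'
python3 - <<'E'
from h import *
rel(.54,.4042,.2,-53)
c=env.capture('side'); crop(c,190,200,310,300,5,'d_side.png')
E
```

```text
time: 3.98
position: [0.4218, 0.3885, 0.0242]
ee_rot: [-89.9, -0.0, -47.2]
contact_force: [-1.5, -2.6, 9.0]
opening: 0.059
t 3.98 pos [0.4218 0.3885 0.0242] rot [-8.986e+01 -3.000e-02 -4.724e+01] F [-1.5 -2.6  9. ] op 0.059
shift tool x 0.0687 y -0.1758 z 0.0974 turn y 5.76
4 rows x 0.0163 z 0.0250 turn 1.44
6 rows x 0.0108 z 0.0167 turn 0.96
8 rows x 0.0081 z 0.0125 turn 0.72
10 rows x 0.0064 z 0.0100 turn 0.58
12 rows x 0.0054 z 0.0084 turn 0.48
14 rows x 0.0046 z 0.0072 turn 0.41
16 rows x 0.0040 z 0.0063 turn 0.36
```

View pics/d_side.png

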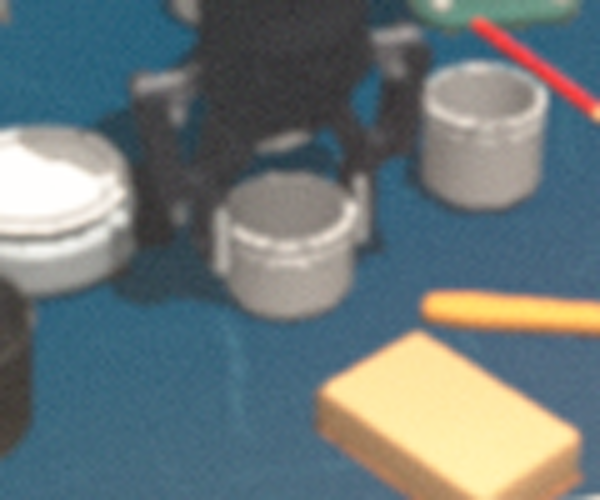

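```bash
python3 -m handwheel '[[0,-0.02,0,0,0,0,1],[0,-0.04,0,0,0,0,1],[0,-0.04,0,0,0,0,1],[0,0,0,0,0,0,1]]'
python3 - <<'E'
from h import *
rel(.54,.4042,.2,-53)
c=env.capture('side'); crop(c,160,160,330,290,4.5,'e_side.png')
c=env.capture('wrist'); cv2.imwrite('pics/e_wrist.png',c['image'][:,:,::-1])
E
```

```text
time: 4.53
position: [0.4223, 0.3896, 0.127]
ee_rot: [-89.6, -0.0, -47.2]
contact_force: [-0.3, 0.1, -2.1]
opening: 0.059
t 4.53 pos [0.4223 0.3896 0.127 ] rot [-8.962e+01 -3.000e-02 -4.722e+01] F [-0.3  0.1 -2.1] op 0.059
shift tool x 0.0692 y -0.073 z 0.0963 turn y 5.78
4 rows x 0.0164 z 0.0247 turn 1.45
6 rows x 0.0109 z 0.0165 turn 0.96
8 rows x 0.0081 z 0.0124 turn 0.72
10 rows x 0.0065 z 0.0099 turn 0.58
12 rows x 0.0054 z 0.0083 turn 0.48
14 rows x 0.0046 z 0.0071 turn 0.41
16 rows x 0.0040 z 0.0062 turn 0.36
```

View pics/e_side.png

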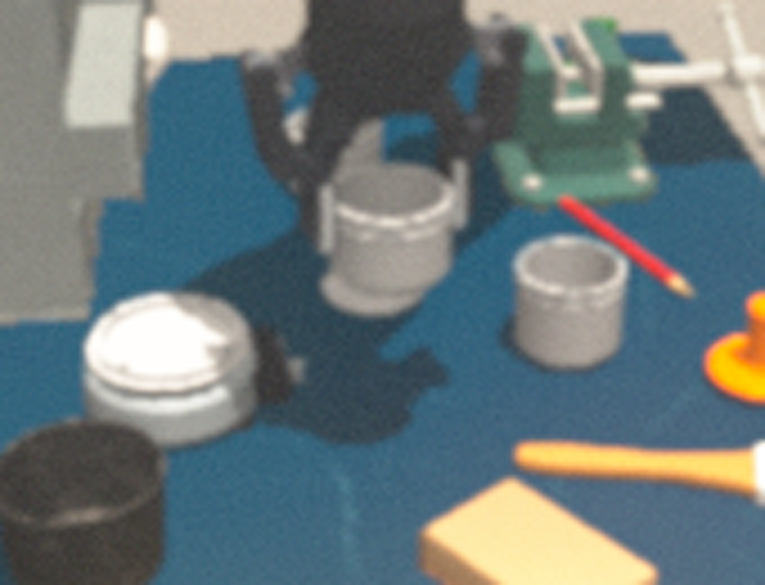

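View pics/e_wrist.png

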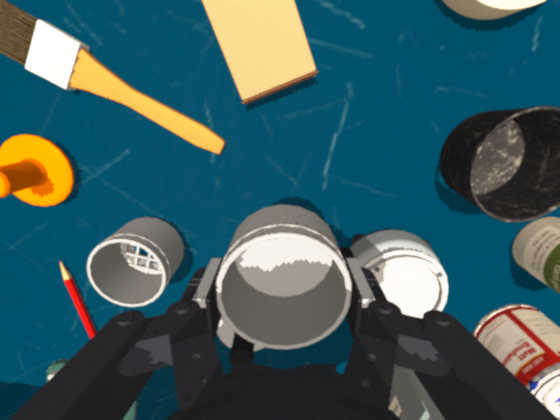

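```bash
cat >> h.py <<'E'
def rim(ztop,R=.029,cen=None,cam='wrist',tol=.006):
    c=env.capture(cam);W=world(c).reshape(-1,3);p=env.state()['position'] if cen is None else np.array(cen)
    d=np.hypot(W[:,0]-p[0],W[:,1]-p[1]); k=W[(d<R+.01)&(abs(W[:,2]-ztop)<tol)]
    print('rim',cam,len(k),np.round(circ(k[:,0],k[:,1]),4),'z',k[:,2].mean().round(4),k.min(0).round(4),k.max(0).round(4)); return k
E
python3 - <<'E'
from h import *
p=env.state()['position']
for z in (.141,.146,.151,.156,.161): rim(z,tol=.003)
rim(.15,cam='top',tol=.01)
rim(.15,cam='side',tol=.01)
E
```

```text
rim wrist 3797 [0.4178 0.3918 0.0285] z 0.1417 [0.3872 0.3598 0.138 ] [0.45   0.4214 0.144 ]
rim wrist 641 [0.4162 0.3929 0.0313] z 0.1458 [0.3868 0.3599 0.143 ] [0.4503 0.4204 0.149 ]
rim wrist 971 [0.4166 0.3922 0.0313] z 0.1516 [0.3866 0.3597 0.148 ] [0.4502 0.4206 0.154 ]
rim wrist 393 [0.4095 0.3997 0.0337] z 0.1551 [0.3845 0.3649 0.153 ] [0.4452 0.4221 0.159 ]
rim wrist 437 [0.3866 0.4244 0.0505] z 0.1613 [0.3842 0.3712 0.158 ] [0.4398 0.4228 0.164 ]
  return _methods._mean(a, axis=axis, dtype=dtype,
  ret = ret.dtype.type(ret / rcount)
h.py:41: RuntimeWarning: Mean of empty slice.
  print('rim',cam,len(k),np.round(circ(k[:,0],k[:,1]),4),'z',k[:,2].mean().round(4),k.min(0).round(4),k.max(0).round(4)); return k
Traceback (most recent call last):
  File "h.py", line 41, in rim
    print('rim',cam,len(k),np.round(circ(k[:,0],k[:,1]),4),'z',k[:,2].mean().round(4),k.min(0).round(4),k.max(0).round(4)); return k
                                                                                      ~~~~~^^^
ValueError: zero-size array to reduction operation minimum which has no identity
```

```bash
python3 -m handwheel '[[0.0185,0,0.0243,0,0,0,1],[0.0185,0,0.0243,0,0,0,1],[0.0185,0,0.0243,0,0,0,1],[0.0185,0.01,0.0243,0,0,0,1],[0,0.015,0,0,0,0,1],[0,0,0,0,0,0,1]]'
python3 - <<'E'
from h import *
rel(.544,.4015,.0632)
c=env.capture('side'); crop(c,140,160,310,290,4.5,'f_side.png')
rim(.118,cen=(.54,.404),tol=.004)
c=env.capture('wrist'); cv2.imwrite('pics/f_wrist.png',c['image'][:,:,::-1])
E
```

```text
time: 5.68
position: [0.541, 0.3993, 0.0954]
ee_rot: [-90.2, 0.0, -47.2]
contact_force: [-1.0, 0.2, -0.5]
opening: 0.0592
t 5.67 pos [0.541  0.3993 0.0954] rot [-9.018e+01  5.000e-02 -4.717e+01] F [-1.   0.2 -0.5] op 0.0592
shift tool x 0.0004 y 0.0322 z 0.0037 turn y None
rim wrist 3317 [0.5379 0.4034 0.0287] z 0.1161 [0.5071 0.3714 0.114 ] [0.5713 0.4333 0.122 ]
```

View pics/f_side.png

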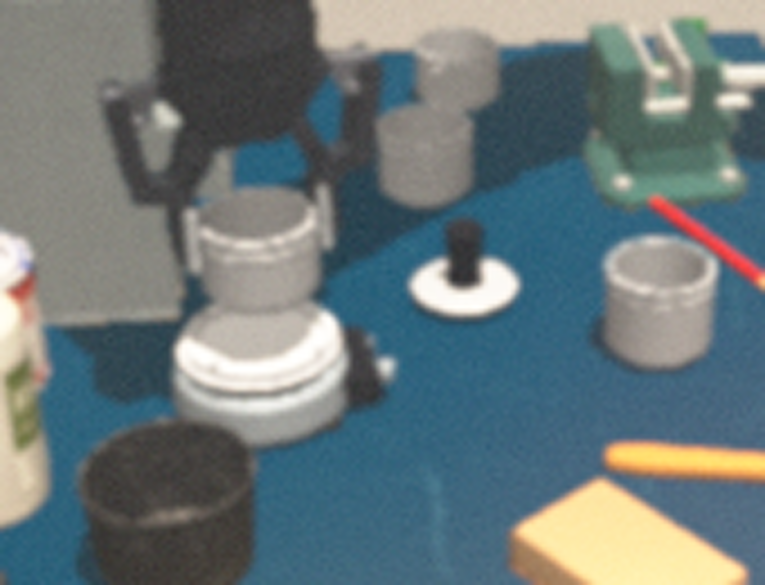

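View pics/f_wrist.png

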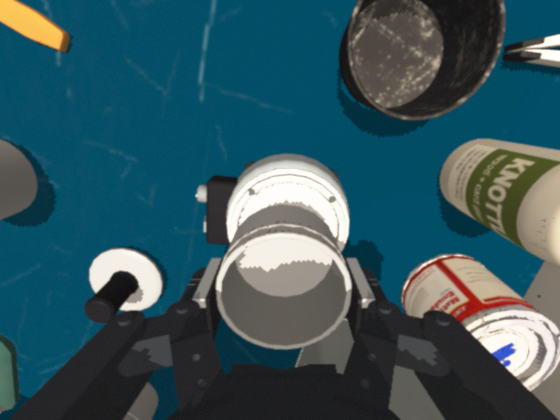

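```bash
python3 -m handwheel '[[0,0.01,0.003,0,0,0,1],[0,0.01,0,0,0,0,1],[0,0.006,0,0,0,0,1],[0,0,0,0,0,0,1]]'
python3 - <<'E'
from h import *
rel(.544,.4015,.0632)
E
python3 -m handwheel '[[0,0.004,0,0,0,0,1],[0,0.003,0,0,0,0,1]]'
python3 - <<'E'
from h import *
rel(.544,.4015,.0632)
c=env.capture('side'); crop(c,140,160,310,290,4.5,'g_side.png')
E
```

```text
time: 6.32
position: [0.5443, 0.4016, 0.0706]
ee_rot: [-90.1, 0.0, -47.2]
contact_force: [0.2, -0.0, -2.3]
opening: 0.0587
t 6.33 pos [0.5443 0.4016 0.0706] rot [-9.006e+01  1.000e-02 -4.719e+01] F [ 0.2 -0.  -2.3] op 0.0587
shift tool x -0.0001 y 0.0074 z -0.0003 turn y None
time: 6.58
position: [0.5448, 0.4018, 0.0642]
ee_rot: [-90.0, -0.0, -47.2]
contact_force: [-0.1, -0.9, -1.5]
opening: 0.0592
t 6.58 pos [0.5448 0.4018 0.0642] rot [-89.98  -0.   -47.2 ] F [-0.1 -0.9 -1.5] op 0.0592
shift tool x -0.0003 y 0.001 z -0.0008 turn y None
```

View pics/g_side.png

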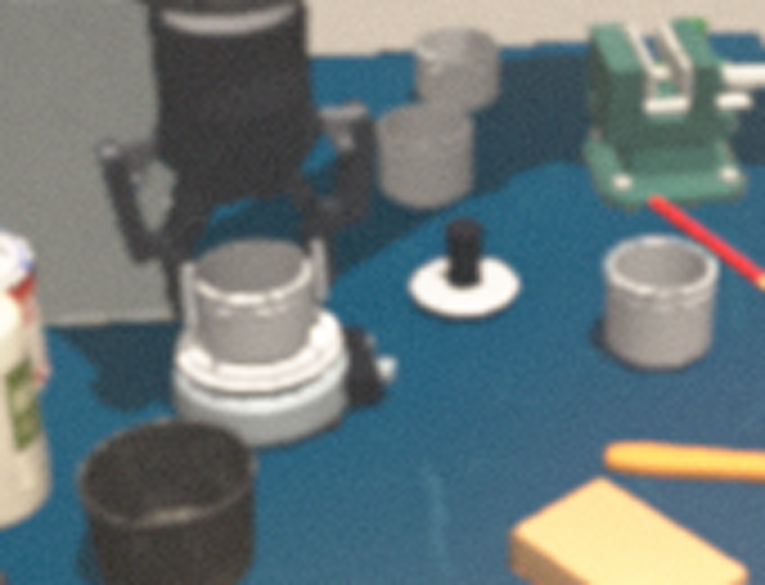

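```bash
python3 -m handwheel '[[0,0.002,0,0,0,0,1],[0,0.001,0,0,0,0,1],[0,0,0,0,0,0,1]]'; python3 -m handwheel '[[0,0,0,0,0,0,0],[0,0,0,0,0,0,0],[0,0,0,0,0,0,0],[0,0,0,0,0,0,0]]'; python3 -m handwheel '[[0,-0.04,0,0,0,0,0],[0,-0.06,0,0,0,0,0],[0,-0.03,0,0,0,0,0],[0,0,0,0,0,0,0]]'
python3 - <<'E'
from h import *
c=env.capture('side'); crop(c,140,160,310,290,4.5,'i_side.png')
for cam in('top','wrist'):
    rim(.083,cen=(.54,.404),tol=.005,cam=cam)
    k=rim(.045,R=.037,cen=(.54,.404),tol=.003,cam=cam)
c=env.capture('wrist'); cv2.imwrite('pics/i_wrist.png',c['image'][:,:,::-1])
rel(.593,.0155,.19,-88)
E
```

```text
time: 7.0
position: [0.5447, 0.4019, 0.0631]
ee_rot: [-90.0, -0.0, -47.2]
contact_force: [-8.5, -9.1, 25.3]
opening: 0.0592
time: 7.5
position: [0.5447, 0.4017, 0.0612]
ee_rot: [-90.0, 0.0, -47.2]
contact_force: [-0.4, 0.5, -0.4]
opening: 0.0855
time: 8.0
position: [0.5456, 0.4027, 0.1941]
ee_rot: [-89.8, -0.0, -47.2]
contact_force: [-0.3, -0.3, -0.9]
opening: 0.0853
  return _methods._mean(a, axis=axis, dtype=dtype,
  ret = ret.dtype.type(ret / rcount)
h.py:41: RuntimeWarning: Mean of empty slice.
  print('rim',cam,len(k),np.round(circ(k[:,0],k[:,1]),4),'z',k[:,2].mean().round(4),k.min(0).round(4),k.max(0).round(4)); return k
Traceback (most recent call last):
  File "h.py", line 41, in rim
    print('rim',cam,len(k),np.round(circ(k[:,0],k[:,1]),4),'z',k[:,2].mean().round(4),k.min(0).round(4),k.max(0).round(4)); return k
                                                                                      ~~~~~^^^
ValueError: zero-size array to reduction operation minimum which has no identity
```

View pics/i_side.png

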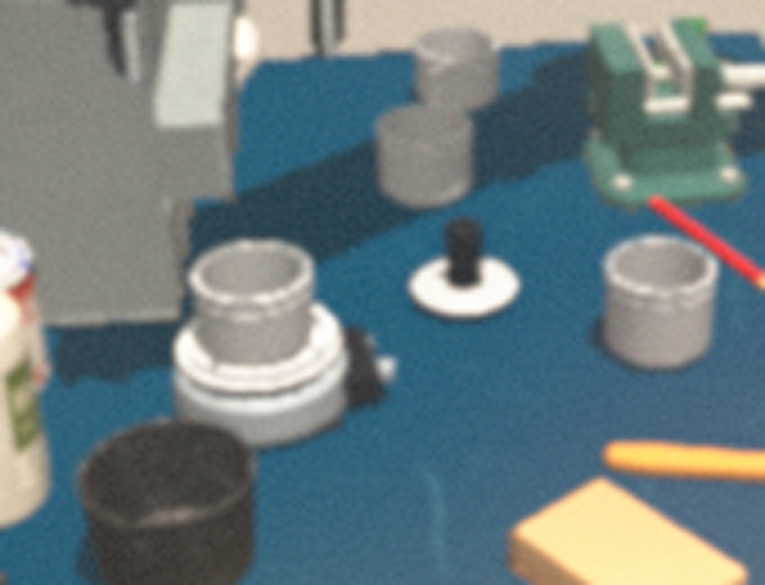

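Run:
```python
from h import *
rim(.083,cen=(.54,.404),tol=.005)
rim(.045,R=.037,cen=(.54,.404),tol=.003)
c=env.capture('wrist'); cv2.imwrite('pics/i_wrist.png',c['image'][:,:,::-1])
rel(.593,.0155,.19,-88)
```

```text
rim wrist 821 [0.5417 0.4053 0.0285] z 0.0819 [0.5121 0.3752 0.078 ] [0.5717 0.435  0.0846]
rim wrist 2877 [0.5359 0.4102 0.0276] z 0.0446 [0.503  0.3677 0.042 ] [0.5773 0.4428 0.048 ]
t 8.25 pos [0.5443 0.4014 0.19  ] rot [-9.01e+01  2.00e-02 -4.72e+01] F [ 0.2  0.1 -0.5] op 0.0853
shift tool x 0.3162 y 0.0 z -0.2265 turn y 40.8
4 rows x 0.0930 z -0.0344 turn 10.20
6 rows x 0.0627 z -0.0211 turn 6.80
8 rows x 0.0473 z -0.0151 turn 5.10
10 rows x 0.0379 z -0.0118 turn 4.08
12 rows x 0.0317 z -0.0096 turn 3.40
14 rows x 0.0272 z -0.0081 turn 2.91
16 rows x 0.0238 z -0.0070 turn 2.55
```

View pics/i_wrist.png

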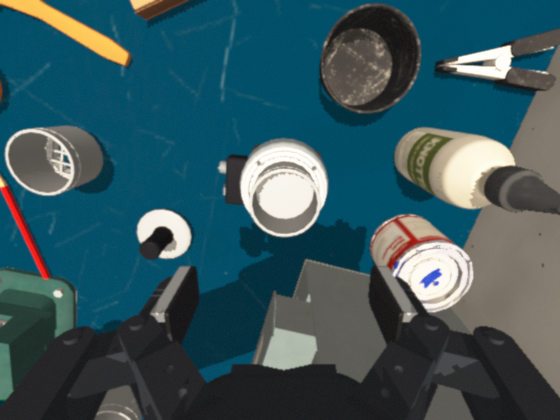

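```bash
python3 -m handwheel '[[0,-0.05,-0.01,0,0,0,0],[0.0545,0,-0.0165,0,5.8,0,0],[0.0545,0,-0.0165,0,5.8,0,0],[0.0545,0,-0.0165,0,5.8,0,0],[0.0545,0,-0.0165,0,5.8,0,0],[0.0545,0.02,-0.0165,0,5.8,0,0],[0.0545,0.04,-0.0165,0,5.8,0,0],[0.0545,0.04,-0.0165,0,5.8,0,0]]'
python3 -m handwheel '[[0,0,0,0,0,0,0]]'
python3 - <<'E'
from h import *
rel(.593,.0155,.02,-88)
rim(.044,cen=(.593,.0155),tol=.004)
c=env.capture('wrist'); cv2.imwrite('pics/j_wrist.png',c['image'][:,:,::-1])
E
```

```text
time: 9.25
position: [0.5962, 0.0185, 0.1478]
ee_rot: [-90.0, 0.0, -88.0]
contact_force: [1.4, 0.5, -0.4]
opening: 0.0853
time: 9.38
position: [0.5941, 0.0154, 0.1458]
ee_rot: [-90.4, -0.1, -88.2]
contact_force: [0.4, 0.2, 1.1]
opening: 0.0851
t 9.38 pos [0.5941 0.0154 0.1458] rot [-90.36  -0.11 -88.21] F [0.4 0.2 1.1] op 0.0851
shift tool x -0.0002 y 0.1258 z -0.0011 turn y -0.21
4 rows x -0.0000 z -0.0003 turn -0.05
6 rows x -0.0000 z -0.0002 turn -0.03
8 rows x -0.0000 z -0.0001 turn -0.03
10 rows x -0.0000 z -0.0001 turn -0.02
12 rows x -0.0000 z -0.0001 turn -0.02
14 rows x -0.0000 z -0.0001 turn -0.01
16 rows x -0.0000 z -0.0001 turn -0.01
rim wrist 814 [0.5949 0.0156 0.0285] z 0.0431 [ 0.5651 -0.0146  0.04  ] [0.6248 0.0454 0.0458]
```

View pics/j_wrist.png

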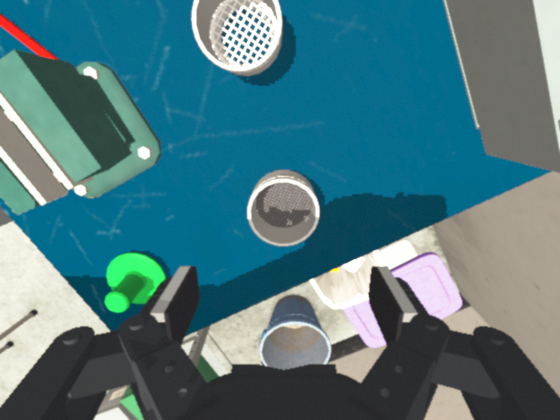

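```bash
python3 -m handwheel '[[0,0.045,0,0,0,0,0],[0,0.045,0,0,0,0,0],[0,0.024,0,0,0,0,0],[0,0.01,0,0,0,0,0],[0,0,0,0,0,0,0]]'
python3 - <<'E'
from h import *
rel(.594,.0155,.02,-88)
E
```

```text
time: 10.1
position: [0.5969, 0.0214, 0.0256]
ee_rot: [-90.0, 0.0, -87.7]
contact_force: [0.9, -1.2, 0.6]
opening: 0.0855
t 10.1 pos [0.5969 0.0214 0.0256] rot [-9.000e+01  3.000e-02 -8.773e+01] F [ 0.9 -1.2  0.6] op 0.0855
shift tool x 0.0057 y 0.0056 z -0.0031 turn y 0.27
4 rows x 0.0014 z -0.0008 turn 0.07
6 rows x 0.0010 z -0.0005 turn 0.04
8 rows x 0.0007 z -0.0004 turn 0.03
10 rows x 0.0006 z -0.0003 turn 0.03
12 rows x 0.0005 z -0.0003 turn 0.02
14 rows x 0.0004 z -0.0002 turn 0.02
16 rows x 0.0004 z -0.0002 turn 0.02
```

```bash
python3 -m handwheel '[[0.0055,0.005,-0.003,0,0,0,0],[0,0,0,0,0,0,0]]'; python3 -m handwheel '[[0,0,0,0,0,0,1],[0,0,0,0,0,0,1],[0,0,0,0,0,0,1],[0,0,0,0,0,0,1]]'; python3 -m handwheel '[[0,-0.01,0,0,0,0,1],[0,-0.04,0,0,0,0,1],[0,-0.06,0,0,0,0,1],[0,-0.06,0,0,0,0,1],[0,0,0,0,0,0,1],[0,0,0,0,0,0,1]]'
python3 - <<'E'
from h import *
rel(.541,.4045,.19,-53)
p=env.state()['position']
rim(p[2]+.0225,cen=(p[0],p[1]),tol=.004)
c=env.capture('wrist'); cv2.imwrite('pics/k_wrist.png',c['image'][:,:,::-1])
E
```

```text
time: 10.35
position: [0.5938, 0.014, 0.0209]
ee_rot: [-90.0, -0.0, -87.8]
contact_force: [-0.0, -0.5, 0.2]
opening: 0.0853
time: 10.85
position: [0.5942, 0.0148, 0.0214]
ee_rot: [-90.0, -0.0, -87.8]
contact_force: [-3.4, -0.9, 13.0]
opening: 0.0581
time: 11.6
position: [0.5935, 0.0146, 0.1906]
ee_rot: [-90.0, -0.0, -87.8]
contact_force: [0.5, -0.2, -1.2]
opening: 0.0584
t 11.6 pos [0.5935 0.0146 0.1906] rot [-8.999e+01 -1.000e-02 -8.781e+01] F [ 0.5 -0.2 -1.2] op 0.0584
shift tool x -0.3916 y 0.0006 z -0.0376 turn y -34.81
4 rows x -0.0989 z 0.0131 turn -8.70
6 rows x -0.0657 z 0.0104 turn -5.80
8 rows x -0.0492 z 0.0085 turn -4.35
10 rows x -0.0393 z 0.0071 turn -3.48
12 rows x -0.0327 z 0.0061 turn -2.90
14 rows x -0.0280 z 0.0053 turn -2.49
16 rows x -0.0245 z 0.0047 turn -2.18
rim wrist 3763 [0.5934 0.0159 0.0286] z 0.2122 [ 0.555  -0.0148  0.2091] [0.6314 0.0458 0.217 ]
```

View pics/k_wrist.png

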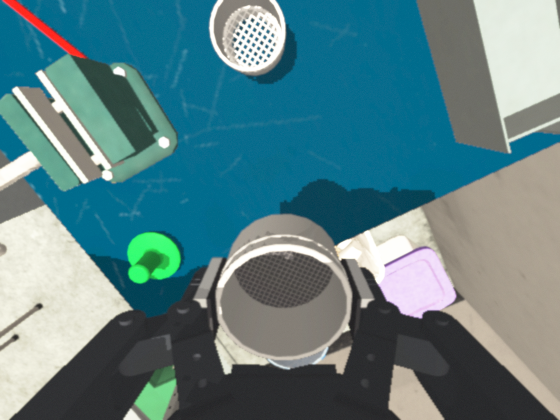

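Run:
```python
from h import *
rel(.505,.378,.25,-53)
```

```text
t 11.7 pos [0.5931 0.0147 0.1893] rot [-90.12   0.   -87.8 ] F [ 0.4 -0.7 -1.5] op 0.0583
shift tool x -0.3664 y -0.0607 z -0.074 turn y -34.8
4 rows x -0.0948 z 0.0027 turn -8.70
6 rows x -0.0632 z 0.0034 turn -5.80
8 rows x -0.0473 z 0.0031 turn -4.35
10 rows x -0.0379 z 0.0028 turn -3.48
12 rows x -0.0315 z 0.0025 turn -2.90
14 rows x -0.0270 z 0.0022 turn -2.49
16 rows x -0.0236 z 0.0020 turn -2.17
```

```bash
python3 -m handwheel '[[-0.047,-0.03,0.003,0,-4.35,0,1],[-0.047,-0.03,0.003,0,-4.35,0,1],[-0.047,0,0.003,0,-4.35,0,1],[-0.047,0,0.003,0,-4.35,0,1],[-0.047,0,0.003,0,-4.35,0,1],[-0.047,0,0.003,0,-4.35,0,1],[-0.047,0.02,0.003,0,-4.35,0,1],[-0.047,0.03,0.003,0,-4.35,0,1]]'
python3 -m handwheel '[[0,0.03,0.022,0,0,0,1],[0,0.01,0.022,0,0,0,1],[0,0,0,0,0,0,1]]'
python3 - <<'E'
from h import *
rel(.541,.4045,.097)
p=env.state()['position']
rim(p[2]+.0225,cen=(p[0],p[1]),tol=.004)
c=env.capture('side'); crop(c,140,160,310,290,4.5,'l_side.png')
c=env.capture('wrist'); cv2.imwrite('pics/l_wrist.png',c['image'][:,:,::-1])
E
```

```text
time: 12.7
position: [0.5048, 0.3766, 0.1991]
ee_rot: [-90.0, 0.0, -52.9]
contact_force: [1.0, 0.1, -1.4]
opening: 0.0586
time: 13.08
position: [0.5402, 0.4018, 0.1576]
ee_rot: [-90.2, 0.1, -53.0]
contact_force: [-0.9, 0.3, -1.2]
opening: 0.0582
t 13.07 pos [0.5402 0.4018 0.1576] rot [-9.022e+01  6.000e-02 -5.298e+01] F [-0.9  0.3 -1.2] op 0.0582
shift tool x -0.0017 y 0.0606 z 0.0022 turn y None
rim wrist 3748 [0.5395 0.4028 0.0286] z 0.1792 [0.505  0.3724 0.1761] [0.5704 0.4327 0.1841]
```

View pics/l_side.png

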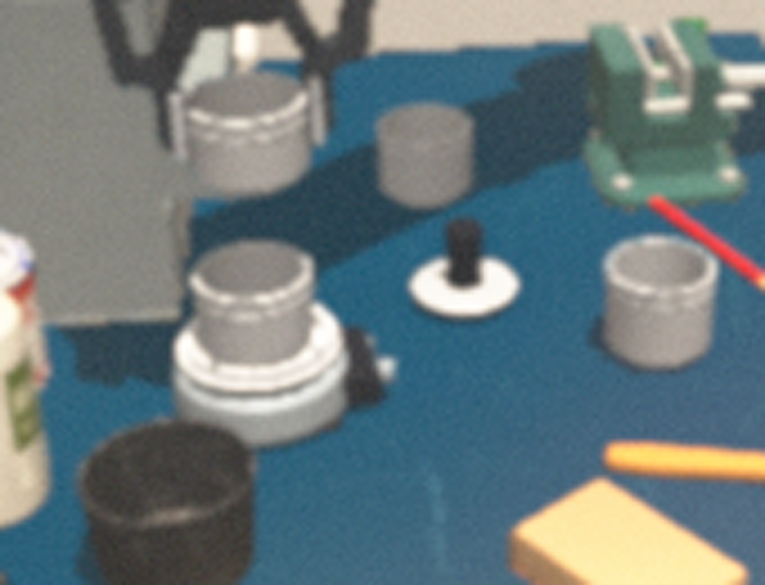

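View pics/l_wrist.png

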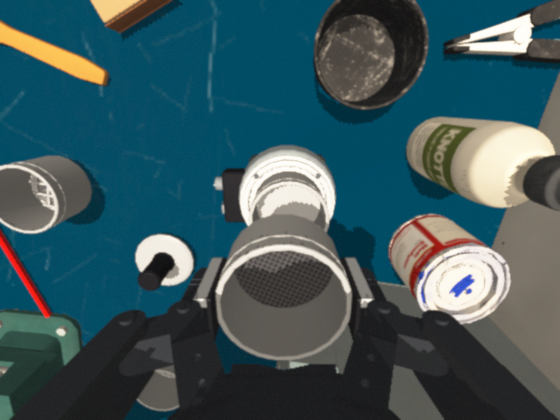

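```bash
python3 -m handwheel '[[-0.001,0.015,0.003,0,0,0,1],[0,0.02,0,0,0,0,1],[0,0.01,0,0,0,0,1],[0,0,0,0,0,0,1],[0,0,0,0,0,0,1]]'
python3 - <<'E'
from h import *
rel(.541,.4045,.0973)
p=env.state()['position']
rim(p[2]+.0225,cen=(p[0],p[1]),tol=.004)
c=env.capture('side'); crop(c,140,160,310,290,4.5,'m_side.png')
E
```

```text
time: 13.85
position: [0.5426, 0.4045, 0.1158]
ee_rot: [-90.0, 0.0, -53.0]
contact_force: [1.5, -0.2, -1.0]
opening: 0.0584
t 13.85 pos [0.5426 0.4045 0.1158] rot [-8.997e+01  1.000e-02 -5.300e+01] F [ 1.5 -0.2 -1. ] op 0.0584
shift tool x -0.0009 y 0.0185 z -0.0013 turn y None
rim wrist 3752 [0.5418 0.4055 0.0286] z 0.1374 [0.5072 0.3745 0.1343] [0.5727 0.4353 0.1423]
```

View pics/m_side.png

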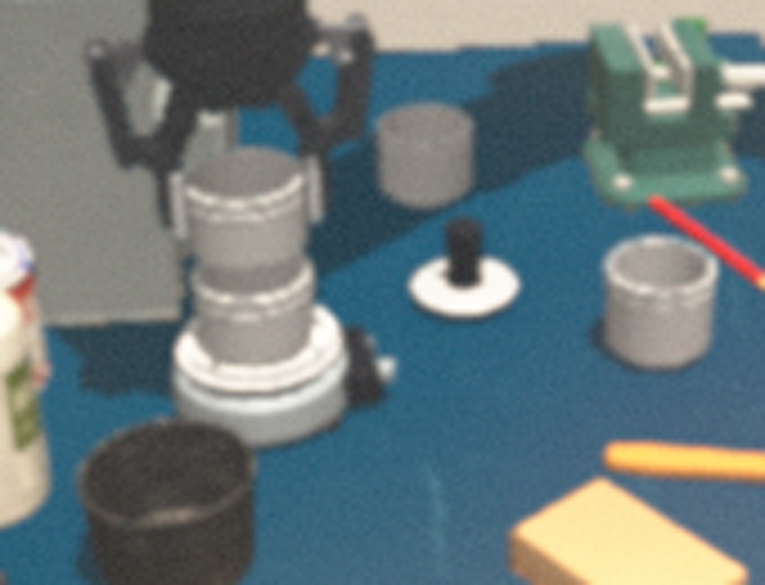

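Run:
```python
from h import *
c=env.capture('side')
for z in (.045,.083,.117,.1385):
    q=proj(c,(.5417,.4053,z)); print(z,((q-[140,160])*4.5).round(1), ((proj(c,(.5417,.4073,z))-[140,160])*4.5).round(1))
rim(.1385,cen=(.541,.4045),cam='side',tol=.003); rim(.083,cen=(.541,.4045),cam='side',tol=.003)
```

```text
0.045 [257.1 329.1] [255.2 331. ]
0.083 [251.8 266.8] [249.9 268.7]
0.117 [247. 209.] [245.  210.8]
0.1385 [243.8 171.3] [241.8 173.1]
rim side 102 [0.5411 0.4074 0.0289] z 0.1377 [0.5061 0.3774 0.1355] [0.5718 0.4386 0.1414]
rim side 59 [0.5409 0.4078 0.0286] z 0.0819 [0.5111 0.3817 0.0802] [0.5701 0.438  0.0849]
```

```bash
python3 -m handwheel '[[0,0.006,0,0,0,0,1],[0,0.006,0,0,0,0,1],[0,0.004,0,0,0,0,1],[0,0.002,0,0,0,0,1],[0,0,0,0,0,0,1]]'; python3 -c "
from h import *
rel(.541,.4045,.0973)"
```

```text
time: 14.72
position: [0.5424, 0.4044, 0.0975]
ee_rot: [-90.0, 0.0, -53.0]
contact_force: [-0.7, -1.3, 1.0]
opening: 0.0587
t 14.72 pos [0.5424 0.4044 0.0975] rot [-89.99   0.   -53.  ] F [-0.7 -1.3  1. ] op 0.0587
shift tool x -0.0009 y 0.0002 z -0.0011 turn y None
```

```bash
python3 -m handwheel '[[0,0.0015,0,0,0,0,1],[0,0,0,0,0,0,1]]'; python3 -m handwheel '[[0,0,0,0,0,0,0],[0,0,0,0,0,0,0],[0,0,0,0,0,0,0]]';python3 -m handwheel '[[0,-0.02,0,0,0,0,0],[0,-0.05,0,0,0,0,0],[0,-0.05,0,0,0,0,0],[0,0,0,0,0,0,0]]'
python3 - <<'E'
from h import *
rel(.557,.1533,.25,-75)
rim(.12,cen=(.541,.4045),tol=.004)
c=env.capture('side'); crop(c,140,160,310,290,4.5,'n_side.png')
E
```

```text
time: 14.98
position: [0.5425, 0.4044, 0.0973]
ee_rot: [-90.0, -0.0, -53.0]
contact_force: [-7.6, -7.1, 19.3]
opening: 0.0587
time: 15.35
position: [0.5424, 0.4043, 0.0958]
ee_rot: [-90.0, 0.0, -53.0]
contact_force: [-0.5, -0.3, -0.3]
opening: 0.0852
time: 15.85
position: [0.5437, 0.406, 0.2218]
ee_rot: [-89.6, 0.0, -53.0]
contact_force: [0.3, -0.2, -0.7]
opening: 0.085
t 15.85 pos [0.5437 0.406  0.2218] rot [-8.957e+01  1.000e-02 -5.300e+01] F [ 0.3 -0.2 -0.7] op 0.085
shift tool x 0.2099 y -0.0282 z -0.1414 turn y 22.0
4 rows x 0.0573 z -0.0276 turn 5.50
6 rows x 0.0385 z -0.0178 turn 3.67
8 rows x 0.0290 z -0.0131 turn 2.75
10 rows x 0.0232 z -0.0104 turn 2.20
12 rows x 0.0194 z -0.0086 turn 1.83
14 rows x 0.0166 z -0.0073 turn 1.57
16 rows x 0.0146 z -0.0064 turn 1.37
rim wrist 810 [0.5422 0.4051 0.0285] z 0.1191 [0.5124 0.3747 0.116 ] [0.5725 0.4347 0.1214]
```

View pics/n_side.png

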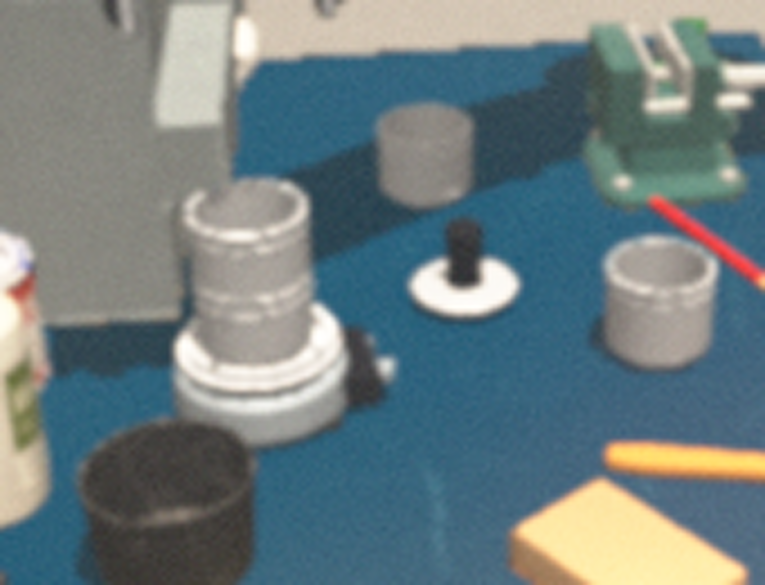

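```bash
python3 -m handwheel '[[0,-0.03,-0.02,0,0,0,0],[0.045,0,-0.0175,0,4.4,0,0],[0.045,0,-0.0175,0,4.4,0,0],[0.045,0,-0.0175,0,4.4,0,0],[0.045,0.03,-0.0175,0,4.4,0,0],[0.045,0.05,-0.0175,0,4.4,0,0],[0,0.04,0,0,0,0,0],[0,0,0,0,0,0,0]]'
python3 - <<'E'
from h import *
rel(.5573,.1532,.023)
rim(.049,cen=(.557,.1533),tol=.004)
c=env.capture('wrist'); cv2.imwrite('pics/o_wrist.png',c['image'][:,:,::-1])
E
```

```text
time: 16.95
position: [0.5536, 0.1579, 0.1282]
ee_rot: [-90.3, 0.0, -75.0]
contact_force: [-0.6, 0.6, 1.4]
opening: 0.0852
t 16.95 pos [0.5536 0.1579 0.1282] rot [-9.034e+01  2.000e-02 -7.501e+01] F [-0.6  0.6  1.4] op 0.0852
shift tool x 0.0055 y 0.1052 z 0.0024 turn y None
rim wrist 962 [0.5587 0.1533 0.0285] z 0.0481 [0.5288 0.123  0.045 ] [0.5886 0.1828 0.0505]
```

View pics/o_wrist.png

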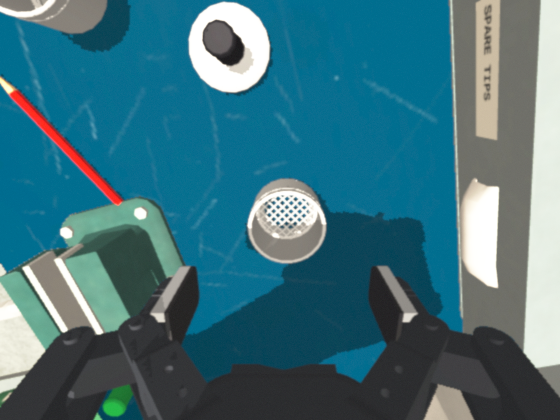

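```bash
python3 -m handwheel '[[0.0055,0.04,0.003,0,0,0,0],[0,0.035,0,0,0,0,0],[0,0.018,0,0,0,0,0],[0,0.005,0,0,0,0,0],[0,0,0,0,0,0,0],[0,0,0,0,0,0,0]]'
python3 - <<'E'
from h import *
rel(.558,.1533,.022)
E
```

```text
time: 17.8
position: [0.5607, 0.1547, 0.0342]
ee_rot: [-89.9, -0.0, -75.0]
contact_force: [0.3, -0.4, -0.8]
opening: 0.0856
t 17.8 pos [0.5607 0.1547 0.0342] rot [-89.9  -0.  -75. ] F [ 0.3 -0.4 -0.8] op 0.0856
shift tool x 0.0006 y 0.0122 z -0.0029 turn y None
```

```bash
python3 -m handwheel '[[0.0005,0.008,-0.0025,0,0,0,0],[0,0.003,0,0,0,0,0],[0,0,0,0,0,0,0]]'; python3 -m handwheel '[[0,0,0,0,0,0,1],[0,0,0,0,0,0,1],[0,0,0,0,0,0,1],[0,0,0,0,0,0,1]]'; python3 -m handwheel '[[0,-0.01,0,0,0,0,1],[0,-0.05,0,0,0,0,1],[0,-0.06,0,0,0,0,1],[0,-0.06,0,0,0,0,1],[0,-0.04,0,0,0,0,1],[0,0,0,0,0,0,1]]'
python3 - <<'E'
from h import *
rel(.505,.378,.25,-53)
p=env.state()['position']
rim(p[2]+.0265,cen=(p[0],p[1]),tol=.004)
c=env.capture('wrist'); cv2.imwrite('pics/p_wrist.png',c['image'][:,:,::-1])
E
```

```text
time: 18.18
position: [0.5575, 0.1531, 0.0217]
ee_rot: [-90.0, 0.0, -75.0]
contact_force: [0.7, -0.5, 0.2]
opening: 0.0855
time: 18.68
position: [0.5578, 0.1533, 0.0226]
ee_rot: [-90.0, -0.0, -75.0]
contact_force: [-2.8, -1.9, 9.9]
opening: 0.0584
time: 19.42
position: [0.5589, 0.1538, 0.2458]
ee_rot: [-89.7, -0.0, -75.0]
contact_force: [0.1, -0.4, -1.2]
opening: 0.0589
t 19.43 pos [0.5589 0.1538 0.2458] rot [-8.967e+01 -2.000e-02 -7.501e+01] F [ 0.1 -0.4 -1.2] op 0.0589
shift tool x -0.2305 y -0.0042 z 0.0059 turn y -22.01
4 rows x -0.0571 z 0.0098 turn -5.50
6 rows x -0.0380 z 0.0071 turn -3.67
8 rows x -0.0285 z 0.0056 turn -2.75
10 rows x -0.0227 z 0.0046 turn -2.20
12 rows x -0.0189 z 0.0039 turn -1.83
14 rows x -0.0162 z 0.0034 turn -1.57
16 rows x -0.0142 z 0.0030 turn -1.38
rim wrist 4051 [0.5586 0.1539 0.0286] z 0.2714 [0.5202 0.1236 0.2683] [0.5942 0.1836 0.2763]
```

View pics/p_wrist.png

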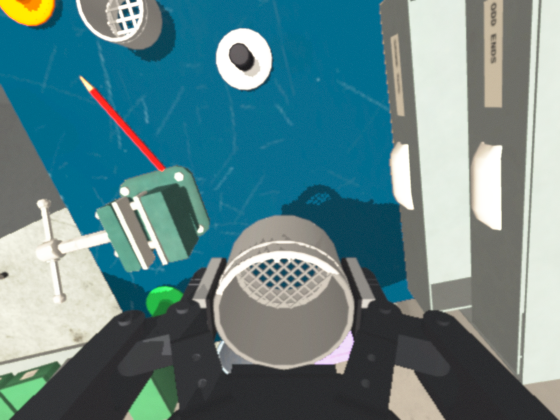

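```bash
python3 -m handwheel '[[-0.038,0,0.007,0,-3.67,0,1],[-0.038,0,0.007,0,-3.67,0,1],[-0.038,0,0.007,0,-3.67,0,1],[-0.038,0,0.007,0,-3.67,0,1],[-0.038,0,0.007,0,-3.67,0,1],[-0.038,0.01,0.007,0,-3.67,0,1],[0,0.03,0.022,0,0,0,1],[0,0.02,0.022,0,0,0,1]]'
python3 -m handwheel '[[0,0,0,0,0,0,1],[0,0,0,0,0,0,1]]'
python3 - <<'E'
from h import *
rel(.5424,.4045,.1356)
p=env.state()['position']
rim(p[2]+.0265,cen=(p[0],p[1]),tol=.004)
rim(.12,cen=(.541,.4045),tol=.003)
c=env.capture('side'); crop(c,140,130,310,260,4.5,'q_side.png')
E
```

```text
time: 20.52
position: [0.5373, 0.4037, 0.1791]
ee_rot: [-90.2, 0.0, -52.9]
contact_force: [0.5, 0.2, -0.3]
opening: 0.0589
time: 20.78
position: [0.5374, 0.4034, 0.1813]
ee_rot: [-90.1, 0.0, -53.0]
contact_force: [0.2, 0.2, -0.1]
opening: 0.0587
t 20.77 pos [0.5374 0.4034 0.1813] rot [-9.009e+01  3.000e-02 -5.296e+01] F [ 0.2  0.2 -0.1] op 0.0587
shift tool x 0.0021 y 0.0457 z 0.0047 turn y None
rim wrist 4037 [0.5373 0.4036 0.0286] z 0.2069 [0.5019 0.3727 0.2038] [0.5678 0.4344 0.2118]
rim wrist 652 [0.5421 0.4052 0.0285] z 0.1193 [0.5122 0.3759 0.117 ] [0.5705 0.4349 0.1214]
```

View pics/q_side.png

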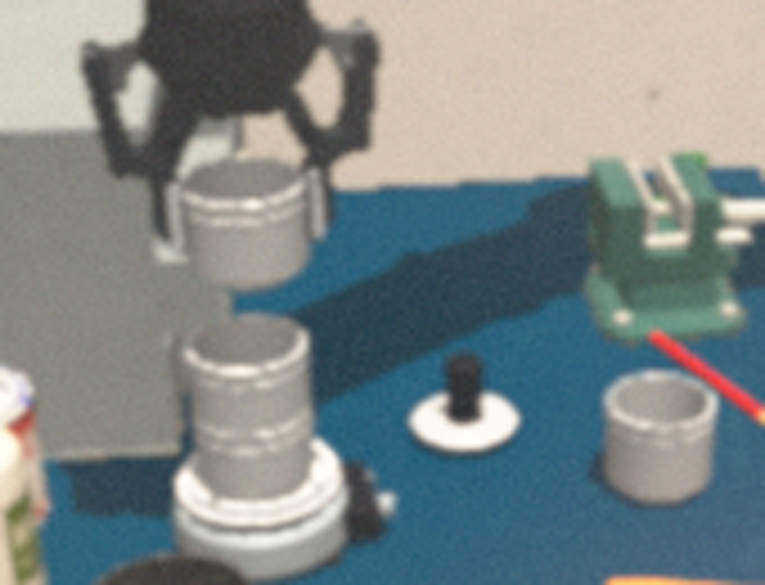

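```bash
python3 -m handwheel '[[0.0015,0.008,0.0048,0,0,0,1],[0,0.014,0,0,0,0,1],[0,0.005,0,0,0,0,1],[0,0,0,0,0,0,1],[0,0,0,0,0,0,1]]'
python3 - <<'E'
from h import *
rel(.5424,.4045,.1356)
p=env.state()['position']
rim(p[2]+.0265,cen=(p[0],p[1]),tol=.004)
E
```

```text
time: 21.55
position: [0.5428, 0.4054, 0.1552]
ee_rot: [-90.0, 0.0, -53.0]
contact_force: [0.3, 0.4, -0.5]
opening: 0.059
t 21.55 pos [0.5428 0.4054 0.1552] rot [-8.998e+01  1.000e-02 -5.298e+01] F [ 0.3  0.4 -0.5] op 0.059
shift tool x 0.0005 y 0.0196 z -0.0009 turn y None
rim wrist 4037 [0.5427 0.4056 0.0286] z 0.1808 [0.5073 0.3748 0.1777] [0.5737 0.4364 0.1857]
```

Aligned within 1 mm; lower, press lightly, then release.

```bash
python3 -m handwheel '[[0,0.006,-0.0007,0,0,0,1],[0,0.006,0,0,0,0,1],[0,0.005,0,0,0,0,1],[0,0.002,0,0,0,0,1],[0,0,0,0,0,0,1]]'; python3 -m handwheel '[[0,0.002,0,0,0,0,1],[0,0,0,0,0,0,1]]'
```

```text
time: 22.22
position: [0.5423, 0.4049, 0.136]
ee_rot: [-90.0, 0.0, -53.0]
contact_force: [0.4, 0.1, -1.0]
opening: 0.0591
time: 22.48
position: [0.5425, 0.4051, 0.1355]
ee_rot: [-89.9, -0.0, -53.0]
contact_force: [-5.3, -4.3, 18.1]
opening: 0.059
```

```bash
python3 -m handwheel '[[0,0,0,0,0,0,0],[0,0,0,0,0,0,0],[0,0,0,0,0,0,0]]';python3 -m handwheel '[[0,-0.02,0,0,0,0,0],[0,-0.04,0,0,0,0,0],[0,-0.04,0,0,0,0,0],[0,0,0,0,0,0,0]]'
python3 - <<'E'
from h import *
rel(.3595,.2767,.16,-53)
rim(.162,cen=(.541,.4045),tol=.004)
c=env.capture('side'); crop(c,140,130,310,260,4.5,'r_side.png')
E
```

```text
time: 22.85
position: [0.5423, 0.4048, 0.1338]
ee_rot: [-90.0, 0.0, -53.0]
contact_force: [0.8, 0.3, -0.3]
opening: 0.0855
time: 23.35
position: [0.5433, 0.4062, 0.2389]
ee_rot: [-89.6, 0.0, -53.0]
contact_force: [0.8, 1.1, -0.4]
opening: 0.0855
t 23.35 pos [0.5433 0.4062 0.2389] rot [-8.964e+01  1.000e-02 -5.299e+01] F [ 0.8  1.1 -0.4] op 0.0855
shift tool x -0.0072 y 0.0789 z -0.2247 turn y 0.01
4 rows x -0.0018 z -0.0562 turn 0.00
6 rows x -0.0012 z -0.0375 turn 0.00
8 rows x -0.0009 z -0.0281 turn 0.00
10 rows x -0.0007 z -0.0225 turn 0.00
12 rows x -0.0006 z -0.0187 turn 0.00
14 rows x -0.0005 z -0.0161 turn 0.00
16 rows x -0.0004 z -0.0140 turn 0.00
rim wrist 1004 [0.5428 0.4049 0.0285] z 0.161 [0.513  0.3745 0.158 ] [0.5732 0.4345 0.1631]
```

View pics/r_side.png

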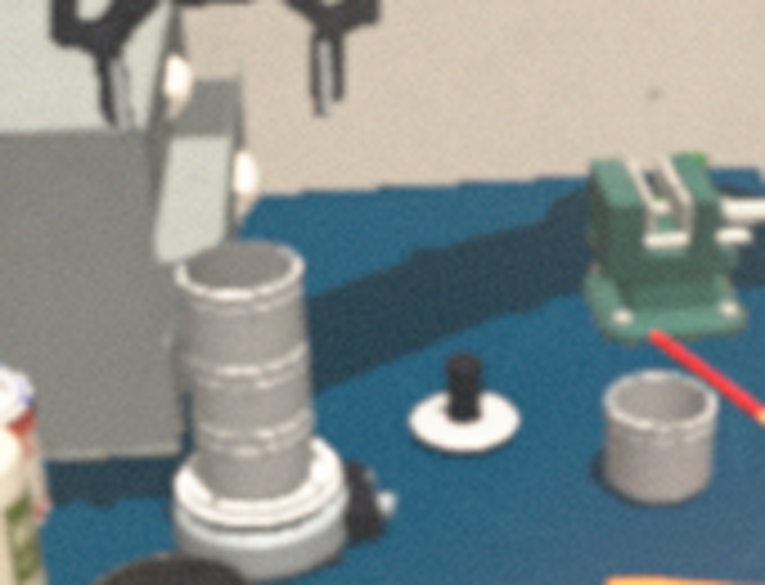

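```bash
python3 -m handwheel '[[-0.0018,-0.01,-0.056,0,0,0,0],[-0.0018,0,-0.056,0,0,0,0],[-0.0018,0.03,-0.056,0,0,0,0],[-0.0018,0.05,-0.055,0,0,0,0],[0,0.03,0,0,0,0,0],[0,0,0,0,0,0,0],[0,0,0,0,0,0,0]]'
python3 - <<'E'
from h import *
rel(.3595,.2767,.025,-53)
rim(.054,cen=(.36,.277),tol=.004)
c=env.capture('wrist'); cv2.imwrite('pics/s_wrist.png',c['image'][:,:,::-1])
E
```

```text
time: 24.32
position: [0.3682, 0.2827, 0.1432]
ee_rot: [-90.0, 0.0, -53.0]
contact_force: [0.0, 0.4, -0.6]
opening: 0.0853
t 24.32 pos [0.3682 0.2827 0.1432] rot [-8.998e+01  4.000e-02 -5.298e+01] F [ 0.   0.4 -0.6] op 0.0853
shift tool x -0.0005 y 0.1182 z -0.0106 turn y 0.02
4 rows x -0.0001 z -0.0026 turn 0.01
6 rows x -0.0001 z -0.0018 turn 0.00
8 rows x -0.0001 z -0.0013 turn 0.00
10 rows x -0.0001 z -0.0011 turn 0.00
12 rows x -0.0000 z -0.0009 turn 0.00
14 rows x -0.0000 z -0.0008 turn 0.00
16 rows x -0.0000 z -0.0007 turn 0.00
rim wrist 900 [0.3604 0.2767 0.0285] z 0.0531 [0.3306 0.2466 0.05  ] [0.3904 0.3063 0.0559]
```

View pics/s_wrist.png

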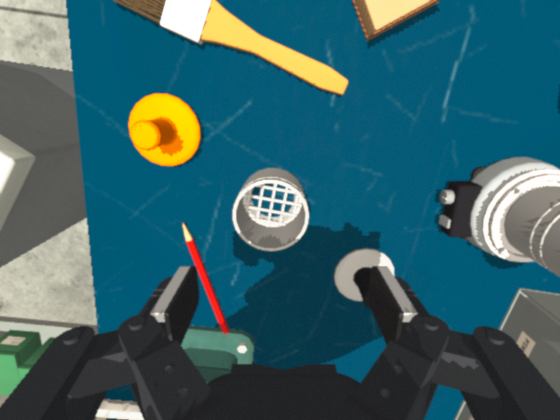

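```bash
python3 -m handwheel '[[-0.0003,0.03,-0.0095,0,0,0,0],[0,0.04,0,0,0,0,0],[0,0.025,0,0,0,0,0],[0,0.01,0,0,0,0,0],[0,0,0,0,0,0,0],[0,0,0,0,0,0,0]]'
python3 - <<'E'
from h import *
rel(.360,.2767,.026)
E
```

```text
time: 25.18
position: [0.3607, 0.277, 0.0385]
ee_rot: [-89.9, -0.0, -53.0]
contact_force: [-1.3, 0.8, 0.9]
opening: 0.0854
t 25.18 pos [0.3607 0.277  0.0385] rot [-8.991e+01 -1.000e-02 -5.299e+01] F [-1.3  0.8  0.9] op 0.0854
shift tool x -0.0002 y 0.0125 z -0.0007 turn y None
```

```bash
python3 -m handwheel '[[0,0.008,-0.0007,0,0,0,0],[0,0.003,0,0,0,0,0],[0,0,0,0,0,0,0]]'; python3 -m handwheel '[[0,0,0,0,0,0,1],[0,0,0,0,0,0,1],[0,0,0,0,0,0,1],[0,0,0,0,0,0,1]]'; python3 -m handwheel '[[0,-0.01,0,0,0,0,1],[0,-0.05,0,0,0,0,1],[0,-0.06,0,0,0,0,1],[0,-0.06,0,0,0,0,1],[0,-0.04,0,0,0,0,1],[0,0,0,0,0,0,1]]'
python3 - <<'E'
from h import *
rel(.5424,.4045,.25,-53)
p=env.state()['position']
rim(p[2]+.0275,cen=(p[0],p[1]),tol=.004)
c=env.capture('wrist'); cv2.imwrite('pics/t_wrist.png',c['image'][:,:,::-1])
E
```

```text
time: 25.55
position: [0.3594, 0.2759, 0.0263]
ee_rot: [-90.0, 0.0, -53.0]
contact_force: [-0.7, 0.0, 0.0]
opening: 0.0853
time: 26.05
position: [0.3596, 0.2761, 0.027]
ee_rot: [-90.0, -0.0, -53.0]
contact_force: [-3.6, -1.8, 16.1]
opening: 0.0585
time: 26.8
position: [0.3604, 0.2768, 0.2495]
ee_rot: [-89.7, -0.1, -53.0]
contact_force: [0.1, -0.0, -1.2]
opening: 0.0585
t 26.8 pos [0.3604 0.2768 0.2495] rot [-8.970e+01 -7.000e-02 -5.301e+01] F [ 0.1 -0.  -1.2] op 0.0585
shift tool x 0.0075 y -0.0005 z 0.2222 turn y -0.01
4 rows x 0.0019 z 0.0555 turn -0.00
6 rows x 0.0013 z 0.0370 turn -0.00
8 rows x 0.0009 z 0.0278 turn -0.00
10 rows x 0.0008 z 0.0222 turn -0.00
12 rows x 0.0006 z 0.0185 turn -0.00
14 rows x 0.0005 z 0.0159 turn -0.00
16 rows x 0.0005 z 0.0139 turn -0.00
rim wrist 4132 [0.3599 0.2773 0.0287] z 0.2762 [0.3249 0.2464 0.2731] [0.3904 0.3077 0.281 ]
```

View pics/t_wrist.png

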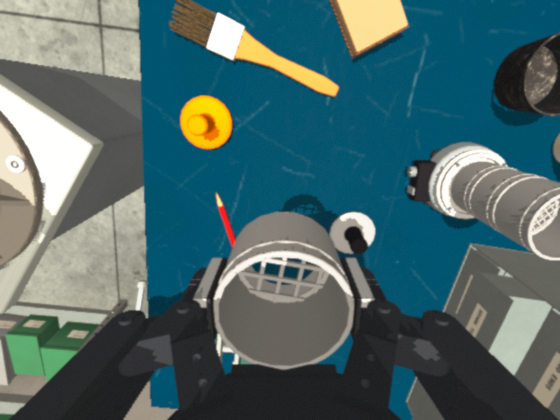

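```bash
python3 -m handwheel '[[0.0014,0,0.045,0,0,0,1],[0.0014,0,0.045,0,0,0,1],[0.0014,0,0.045,0,0,0,1],[0.0014,0,0.045,0,0,0,1],[0.0014,0,0.025,0,0,0,1],[0,0.01,0.012,0,0,0,1],[0,0.01,0,0,0,0,1],[0,0,0,0,0,0,1]]'
python3 - <<'E'
from h import *
rel(.5428,.4047,.182)
p=env.state()['position']
rim(p[2]+.0275,cen=(p[0],p[1]),tol=.004)
rim(.162,cen=(.5425,.4045),tol=.003)
E
```

```text
time: 27.9
position: [0.5358, 0.4002, 0.2249]
ee_rot: [-90.1, -0.0, -53.0]
contact_force: [-0.2, -0.0, -0.7]
opening: 0.0587
t 27.9 pos [0.5358 0.4002 0.2249] rot [-9.015e+01 -1.000e-02 -5.296e+01] F [-0.2 -0.  -0.7] op 0.0587
shift tool x 0.0006 y 0.0429 z 0.0083 turn y None
rim wrist 4105 [0.5354 0.4007 0.0287] z 0.2516 [0.5003 0.37   0.2484] [0.566  0.4309 0.2564]
rim wrist 552 [0.5427 0.4047 0.0287] z 0.1613 [0.5129 0.3758 0.1591] [0.5713 0.4346 0.1636]
```

```bash
python3 -m handwheel '[[0.001,0.008,0.0083,0,0,0,1],[0,0.012,0,0,0,0,1],[0,0.006,0,0,0,0,1],[0,0,0,0,0,0,1],[0,0,0,0,0,0,1]]'
python3 - <<'E'
from h import *
rel(.5428,.4047,.182)
p=env.state()['position']
rim(p[2]+.0275,cen=(p[0],p[1]),tol=.004)
c=env.capture('side'); crop(c,120,80,290,210,4.5,'u_side.png')
E
```

```text
time: 28.62
position: [0.5442, 0.4054, 0.2007]
ee_rot: [-90.0, 0.0, -53.0]
contact_force: [-0.4, 0.3, -1.1]
opening: 0.0583
t 28.62 pos [0.5442 0.4054 0.2007] rot [-8.998e+01  1.000e-02 -5.298e+01] F [-0.4  0.3 -1.1] op 0.0583
shift tool x -0.0003 y 0.0187 z -0.0016 turn y None
rim wrist 4072 [0.5438 0.4058 0.0287] z 0.2273 [0.5088 0.3749 0.2242] [0.5747 0.436  0.2322]
```

View pics/u_side.png

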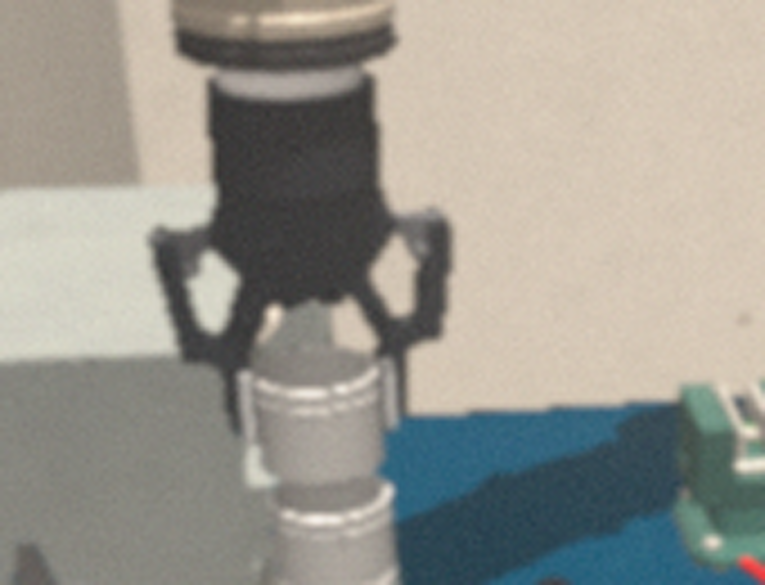

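Run:
```python
from h import *
c=env.capture('side')
for z in (.162,.18,.2275):
    print(z,((proj(c,(.5428,.4047,z))-[120,80])*4.5).round(1),((proj(c,(.5438,.4058,z))-[120,80])*4.5).round(1))
rim(.2275,cen=(.5425,.4045),cam='side',tol=.003);rim(.162,cen=(.5425,.4045),cam='side',tol=.003)
crop(c,160,140,230,200,8,'v_side.png')
```

```text
0.162 [328.9 488.3] [326.  488.8]
0.18 [326.1 455.2] [323.2 455.8]
0.2275 [318.5 364.8] [315.4 365.3]
rim side 117 [0.5436 0.4076 0.0287] z 0.2265 [0.5071 0.3764 0.2245] [0.5731 0.4372 0.2299]
rim side 62 [0.542  0.407  0.0287] z 0.1608 [0.5119 0.3777 0.1591] [0.5735 0.4364 0.1629]
```

View pics/v_side.png

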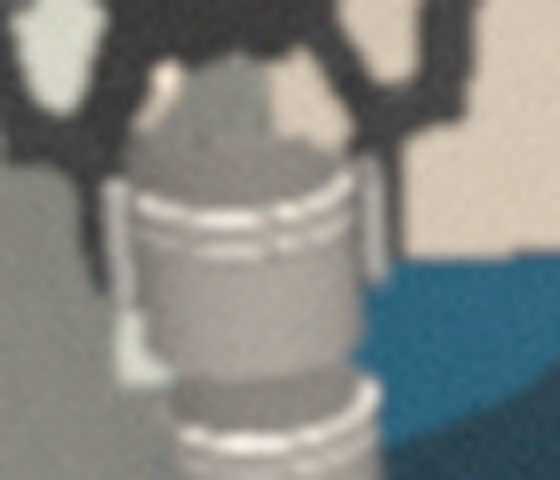

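```bash
python3 -m handwheel '[[0,0.006,-0.0015,0,0,0,1],[0,0.006,0,0,0,0,1],[0,0.004,0,0,0,0,1],[0,0.002,0,0,0,0,1],[0,0,0,0,0,0,1]]'; python3 -m handwheel '[[0,0.002,0,0,0,0,1],[0,0,0,0,0,0,1]]'
```

```text
time: 29.5
position: [0.543, 0.4045, 0.1825]
ee_rot: [-90.0, 0.0, -53.0]
contact_force: [-0.3, 0.1, -0.2]
opening: 0.0587
time: 29.75
position: [0.5433, 0.4049, 0.182]
ee_rot: [-89.9, -0.0, -53.0]
contact_force: [-3.3, -3.3, 14.8]
opening: 0.0584
```

```bash
python3 -m handwheel '[[0,0,0,0,0,0,0],[0,0,0,0,0,0,0],[0,0,0,0,0,0,0]]';python3 -m handwheel '[[0,-0.02,0,0,0,0,0],[0,-0.04,0,0,0,0,0],[0,-0.04,0,0,0,0,0],[0,0,0,0,0,0,0]]'
python3 - <<'E'
from h import *
rel(.4813,.2672,.15,-60)
rim(.209,cen=(.5425,.4045),tol=.004)
c=env.capture('side'); crop(c,120,80,290,210,4.5,'w_side.png')
E
```

```text
time: 30.12
position: [0.543, 0.4043, 0.1803]
ee_rot: [-90.0, 0.0, -53.0]
contact_force: [-0.2, -0.5, -0.5]
opening: 0.0858
time: 30.62
position: [0.5438, 0.4057, 0.2853]
ee_rot: [-89.6, 0.0, -53.0]
contact_force: [0.5, 0.3, -0.7]
opening: 0.0854
t 30.62 pos [0.5438 0.4057 0.2853] rot [-8.965e+01  1.000e-02 -5.298e+01] F [ 0.5  0.3 -0.7] op 0.0854
shift tool x 0.073 y 0.1353 z -0.1333 turn y 7.02
4 rows x 0.0198 z -0.0325 turn 1.76
6 rows x 0.0133 z -0.0216 turn 1.17
8 rows x 0.0100 z -0.0162 turn 0.88
10 rows x 0.0080 z -0.0129 turn 0.70
12 rows x 0.0067 z -0.0108 turn 0.59
14 rows x 0.0058 z -0.0092 turn 0.50
16 rows x 0.0050 z -0.0081 turn 0.44
rim wrist 994 [0.5433 0.4051 0.0285] z 0.2081 [0.5135 0.3747 0.205 ] [0.5732 0.4348 0.2105]
```

View pics/w_side.png

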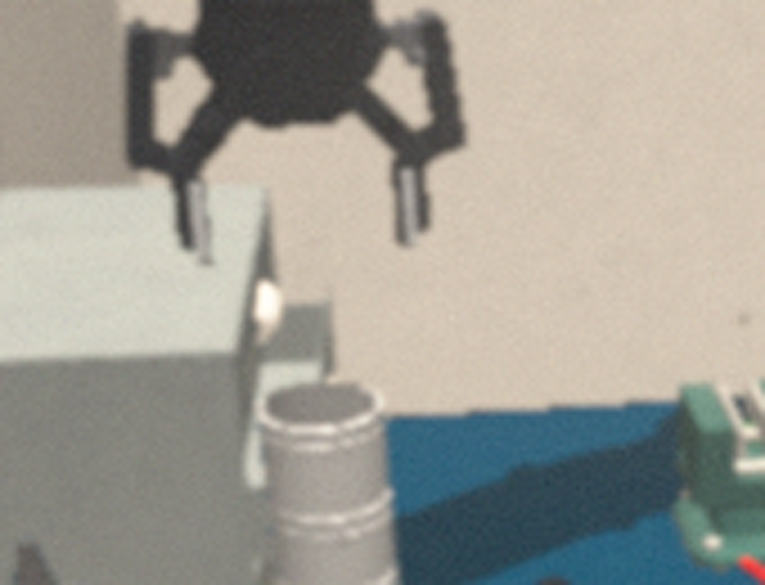

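```bash
python3 -m handwheel '[[0.0198,0,-0.032,0,1.76,0,0],[0.0198,0,-0.032,0,1.76,0,0],[0.0198,0.01,-0.032,0,1.76,0,0],[0.0198,0.04,-0.032,0,1.76,0,0],[0,0.05,0,0,0,0,0],[0,0.03,0,0,0,0,0],[0,0,0,0,0,0,0],[0,0,0,0,0,0,0]]'
python3 - <<'E'
from h import *
rel(.4813,.2672,.0285,-60)
c=env.capture('wrist'); cv2.imwrite('pics/x_wrist.png',c['image'][:,:,::-1])
W=world(c).reshape(-1,3)
for z,R in((.05,.0105),(.012,.0305)):
    k=W[(np.hypot(W[:,0]-.481,W[:,1]-.267)<R+.01)&(abs(W[:,2]-z)<.003)]
    print(z,len(k),k.mean(0).round(4),((k.min(0)+k.max(0))/2).round(4))
    if z<.02: 
        lo=np.array([np.percentile(k[:,i],1) for i in(0,1)]);hi=np.array([np.percentile(k[:,i],99) for i in(0,1)]);print((lo+hi)/2,hi-lo)
E
```

```text
time: 31.72
position: [0.4824, 0.2673, 0.1514]
ee_rot: [-90.0, 0.0, -60.0]
contact_force: [0.4, 0.8, 0.4]
opening: 0.0855
t 31.73 pos [0.4824 0.2673 0.1514] rot [-8.997e+01  2.000e-02 -6.001e+01] F [0.4 0.8 0.4] op 0.0855
shift tool x -0.0005 y 0.1229 z -0.0009 turn y -0.01
4 rows x -0.0001 z -0.0002 turn -0.00
6 rows x -0.0001 z -0.0002 turn -0.00
8 rows x -0.0001 z -0.0001 turn -0.00
10 rows x -0.0000 z -0.0001 turn -0.00
12 rows x -0.0000 z -0.0001 turn -0.00
14 rows x -0.0000 z -0.0001 turn -0.00
16 rows x -0.0000 z -0.0001 turn -0.00
0.05 489 [0.4827 0.2679 0.0493] [0.483  0.2673 0.0491]
0.012 2256 [0.481  0.2709 0.0113] [0.4829 0.2673 0.012 ]
[0.48294309 0.26738609] [0.0565266  0.05660294]
```

View pics/x_wrist.png

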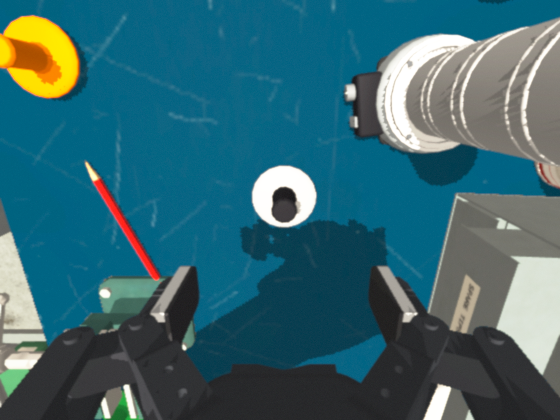

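```bash
python3 -m handwheel '[[0,0.045,0,0,0,0,0],[0,0.045,0,0,0,0,0],[0,0.02,0,0,0,0,0],[0,0.005,0,0,0,0,0],[0,0,0,0,0,0,0],[0,0,0,0,0,0,0]]'
python3 - <<'E'
from h import *
rel(.4826,.2673,.029)
E
```

```text
time: 32.52
position: [0.4829, 0.2672, 0.0368]
ee_rot: [-89.9, -0.0, -60.0]
contact_force: [-0.0, 0.6, -0.1]
opening: 0.0854
t 32.52 pos [0.4829 0.2672 0.0368] rot [-8.989e+01 -1.000e-02 -6.003e+01] F [-0.   0.6 -0.1] op 0.0854
shift tool x -0.0002 y 0.0078 z -0.0002 turn y None
```

```bash
python3 -m handwheel '[[0,0.006,0,0,0,0,0],[0,0,0,0,0,0,0]]'; python3 -m handwheel '[[0,0,0,0,0,0,1],[0,0,0,0,0,0,1],[0,0,0,0,0,0,1],[0,0,0,0,0,0,1],[0,0,0,0,0,0,1],[0,0,0,0,0,0,1]]'
python3 - <<'E'
from h import *
c=env.capture('side'); crop(c,190,170,290,250,6,'y_side.png')
c=env.capture('wrist'); cv2.imwrite('pics/y_wrist.png',c['image'][:,:,::-1])
E
```

```text
time: 32.78
position: [0.4821, 0.2667, 0.0293]
ee_rot: [-90.0, -0.0, -60.0]
contact_force: [-0.0, 0.0, -0.5]
opening: 0.0854
time: 33.52
position: [0.4822, 0.2668, 0.0295]
ee_rot: [-90.0, 0.0, -60.0]
contact_force: [-0.7, 0.2, -0.0]
opening: 0.0196
```

View pics/y_side.png

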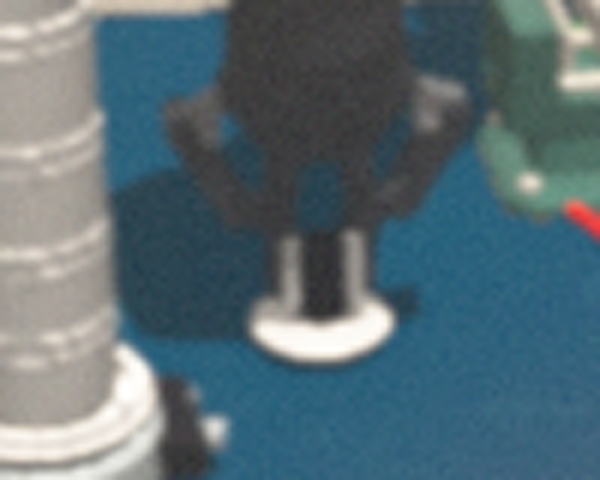

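View pics/y_wrist.png

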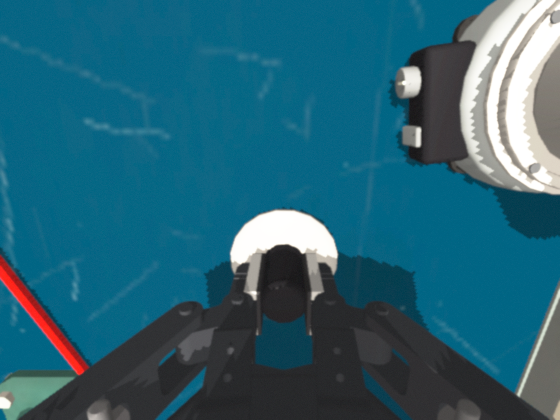

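```bash
python3 -m handwheel '[[0,-0.02,0,0,0,0,1],[0,-0.055,0,0,0,0,1],[0,-0.06,0,0,0,0,1],[0,-0.06,0,0,0,0,1],[0,-0.06,0,0,0,0,1],[0,0,0,0,0,0,1],[0,0,0,0,0,0,1]]'
python3 - <<'E'
from h import *
rel(.5433,.4046,.2315,-53)
c=env.capture('wrist'); cv2.imwrite('pics/z_wrist.png',c['image'][:,:,::-1])
E
```

```text
time: 34.5
position: [0.4817, 0.2666, 0.285]
ee_rot: [-90.0, -0.0, -60.0]
contact_force: [-0.1, 0.1, -1.5]
opening: 0.0196
t 34.5 pos [0.4817 0.2666 0.285 ] rot [-8.997e+01 -3.000e-02 -6.002e+01] F [-0.1  0.1 -1.5] op 0.0196
shift tool x -0.0888 y 0.0535 z 0.1223 turn y -7.02
4 rows x -0.0208 z 0.0316 turn -1.75
6 rows x -0.0137 z 0.0211 turn -1.17
8 rows x -0.0103 z 0.0159 turn -0.88
10 rows x -0.0082 z 0.0127 turn -0.70
12 rows x -0.0068 z 0.0106 turn -0.58
14 rows x -0.0058 z 0.0091 turn -0.50
16 rows x -0.0051 z 0.0080 turn -0.44
```

View pics/z_wrist.png

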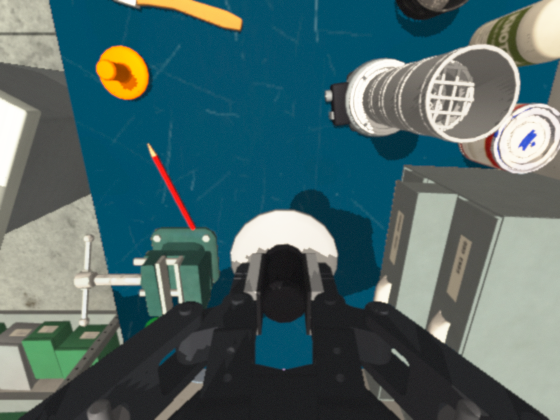

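```bash
python3 -m handwheel '[[-0.0137,0,0.0211,0,-1.17,0,1],[-0.0137,0,0.0211,0,-1.17,0,1],[-0.0137,0,0.0211,0,-1.17,0,1],[-0.0137,0,0.0211,0,-1.17,0,1],[-0.0137,0,0.0211,0,-1.17,0,1],[-0.0137,0.01,0.0211,0,-1.17,0,1],[0,0.01,0,0,0,0,1],[0,0,0,0,0,0,1]]'
python3 - <<'E'
from h import *
rel(.543,.4045,.2315,-53)
p=env.state()['position']
c=env.capture('side'); crop(c,120,80,290,210,4.5,'za_side.png')
W=world(c).reshape(-1,3); k=W[(np.hypot(W[:,0]-p[0],W[:,1]-p[1])<.04)&(abs(W[:,2]-(p[2]-.0295+.012))<.003)]
print('lid side',circ(k[:,0],k[:,1]),((k.min(0)+k.max(0))/2).round(4),len(k))
rim(.209,cen=(.5425,.4045),tol=.003,cam='side')
rim(.209,cen=(.5425,.4045),tol=.003)
c=env.capture('wrist'); cv2.imwrite('pics/za_wrist.png',c['image'][:,:,::-1])
E
```

```text
time: 35.55
position: [0.543, 0.4037, 0.2625]
ee_rot: [-90.2, 0.0, -53.0]
contact_force: [-0.5, -0.0, -1.3]
opening: 0.0199
t 35.55 pos [0.543  0.4037 0.2625] rot [-9.020e+01  1.000e-02 -5.299e+01] F [-0.5 -0.  -1.3] op 0.0199
shift tool x -0.0006 y 0.031 z 0.0005 turn y 0.01
4 rows x -0.0002 z 0.0001 turn 0.00
6 rows x -0.0001 z 0.0001 turn 0.00
8 rows x -0.0001 z 0.0001 turn 0.00
10 rows x -0.0001 z 0.0001 turn 0.00
12 rows x -0.0001 z 0.0000 turn 0.00
14 rows x -0.0000 z 0.0000 turn 0.00
16 rows x -0.0000 z 0.0000 turn 0.00
lid side (np.float64(0.5412813312737709), np.float64(0.4090174858109064), np.float64(0.023004844334167877)) [0.543  0.4075 0.2449] 188
rim side 88 [0.5427 0.4074 0.0288] z 0.2077 [0.513  0.3764 0.206 ] [0.5715 0.4385 0.2099]
rim wrist 530 [0.5434 0.405  0.0286] z 0.2083 [0.5135 0.39   0.206 ] [0.5664 0.4348 0.2103]
```

View pics/za_side.png

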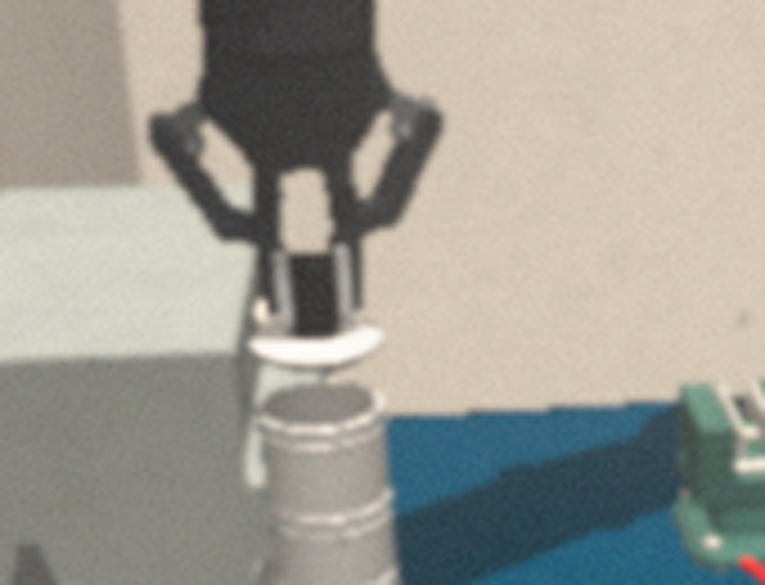

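View pics/za_wrist.png

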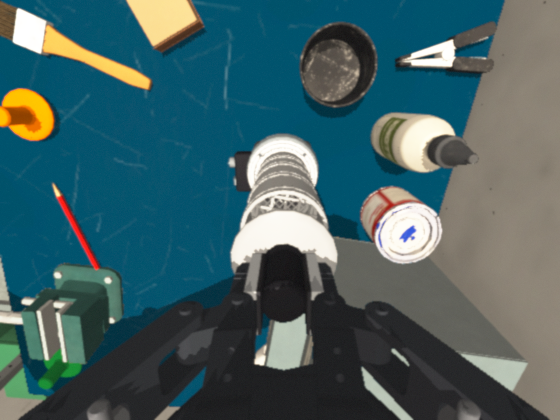

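```bash
python3 -m handwheel '[[0,0.01,0,0,0,0,1],[0,0.006,0,0,0,0,1],[0,0,0,0,0,0,1],[0,0,0,0,0,0,1]]'
python3 - <<'E'
from h import *
rel(.543,.4045,.2315)
E
```

```text
time: 36.25
position: [0.5437, 0.4046, 0.2486]
ee_rot: [-90.0, 0.0, -53.0]
contact_force: [-0.3, -0.1, -0.5]
opening: 0.0196
t 36.25 pos [0.5437 0.4046 0.2486] rot [-8.999e+01  1.000e-02 -5.300e+01] F [-0.3 -0.1 -0.5] op 0.0196
shift tool x -0.0004 y 0.0171 z -0.0006 turn y None
```

```bash
python3 -m handwheel '[[-0.0003,0.006,-0.0008,0,0,0,1],[0,0.006,0,0,0,0,1],[0,0.003,0,0,0,0,1],[0,0.001,0,0,0,0,1],[0,0,0,0,0,0,1]]'; python3 -m handwheel '[[0,0.003,0,0,0,0,1],[0,0,0,0,0,0,1]]'
python3 - <<'E'
from h import *
c=env.capture('side'); crop(c,120,80,290,210,4.5,'zb_side.png')
E
```

```text
time: 36.88
position: [0.5429, 0.4043, 0.2325]
ee_rot: [-90.0, 0.0, -53.0]
contact_force: [0.4, -0.6, -1.4]
opening: 0.0192
time: 37.12
position: [0.5433, 0.4049, 0.2312]
ee_rot: [-89.9, -0.0, -53.0]
contact_force: [-1.8, -2.9, 14.4]
opening: 0.0195
```

View pics/zb_side.png

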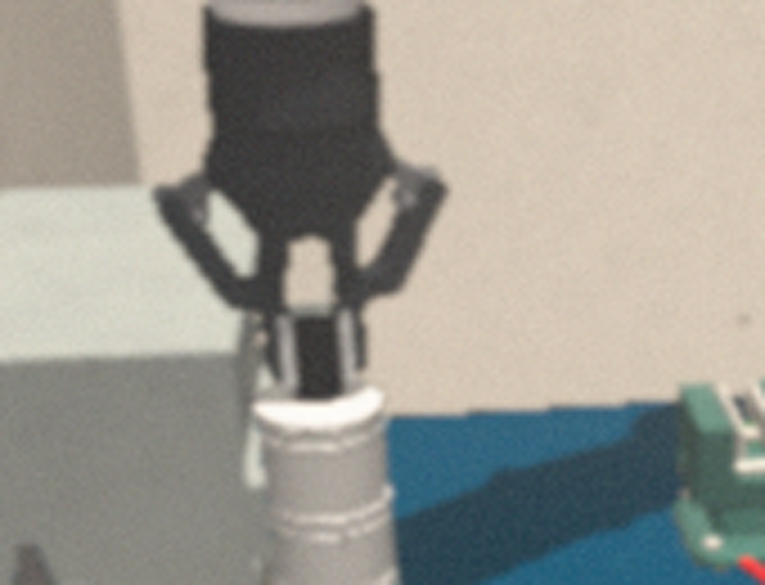

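```bash
python3 -m handwheel '[[0,0,0,0,0,0,0],[0,0,0,0,0,0,0],[0,0,0,0,0,0,0],[0,0,0,0,0,0,0],[0,0,0,0,0,0,0]]';python3 -m handwheel '[[0,-0.02,0,0,0,0,0],[0,-0.04,0,0,0,0,0],[0,-0.04,0,0,0,0,0],[0,0,-0.05,0,0,0,0],[0,0,-0.06,0,0,0,0],[0,0,-0.06,0,0,0,0],[0,0,0,0,0,0,0],[0,0,0,0,0,0,0]]'
python3 - <<'E'
from h import *
rel(.543,.4045,.2315)
c=env.capture('side'); crop(c,130,120,290,240,4.8,'zc_side.png')
cv2.imwrite('pics/zc_sidefull.png',c['image'][:,:,::-1])
W=world(c).reshape(-1,3); 
c=env.capture('top'); cv2.imwrite('pics/zc_top.png',c['image'][:,:,::-1])
W=world(c).reshape(-1,3); d=np.hypot(W[:,0]-.543,W[:,1]-.4045)
k=W[(d<.04)&(W[:,2]>.2)];print('knob top',np.nanpercentile(k[:,2],[50,95]) if len(k) else None)
k=W[(d<.04)&(abs(W[:,2]-.214)<.01)];print('plate',len(k),np.median(k,0),k[:,2].std(), np.polyfit(k[:,0],k[:,2],1)[0],np.polyfit(k[:,1],k[:,2],1)[0])
E
```

```text
time: 37.8
position: [0.5429, 0.4042, 0.2294]
ee_rot: [-90.0, 0.0, -53.0]
contact_force: [0.6, -0.5, -0.2]
opening: 0.0855
time: 38.8
position: [0.4077, 0.3023, 0.331]
ee_rot: [-89.9, -0.1, -53.0]
contact_force: [-0.7, 0.0, 1.4]
opening: 0.0853
t 38.8 pos [0.4077 0.3023 0.331 ] rot [-8.987e+01 -5.000e-02 -5.303e+01] F [-0.7  0.   1.4] op 0.0853
shift tool x -0.0003 y 0.0995 z 0.1696 turn y None
knob top [0.21468283 0.25339022]
plate 128 [0.55002524 0.42337251 0.21340275] 0.0020655799866042966 -0.02441316975790498 -0.01034719949170035
```

View pics/zc_side.png

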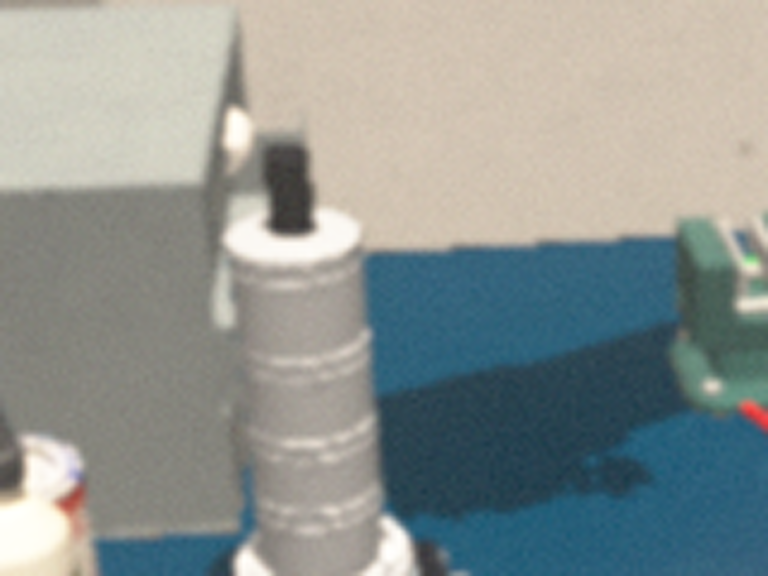

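View pics/zc_top.png

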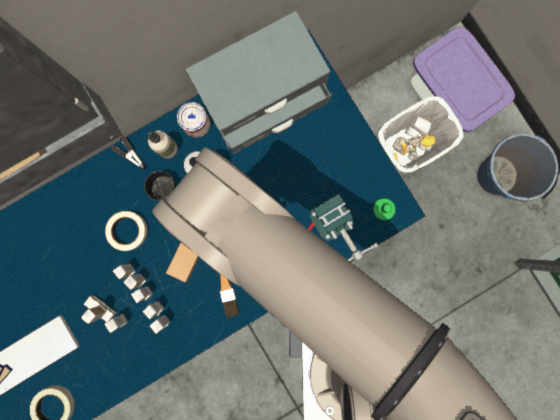

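Run:
```python
from h import *
a=cv2.imread('pics/a_side.png');b=env.capture('side')['image'][:,:,::-1]
for n,(u0,v0,u1,v1) in dict(pot=(160,252,197,294),sander=(252,266,308,304),brush=(274,255,362,275)).items():
    d=cv2.absdiff(cv2.GaussianBlur(a,(5,5),0),cv2.GaussianBlur(b,(5,5),0))[v0:v1,u0:u1]; print(n,d.mean().round(1),np.percentile(d,99))
c=env.capture('wrist');W=world(c).reshape(-1,3)
k=W[(np.hypot(W[:,0]-.543,W[:,1]-.4045)<.035)&(abs(W[:,2]-.214)<.004)];print('plate',len(k),k.mean(0) if len(k) else '')
cv2.imwrite('pics/zd_wrist.png',c['image'][:,:,::-1])
```

```text
pot 1.3 5.0
sander 3.2 6.0
brush 3.0 11.0
plate 2702 [0.53663654 0.40410124 0.21332684]
```

View pics/zd_wrist.png

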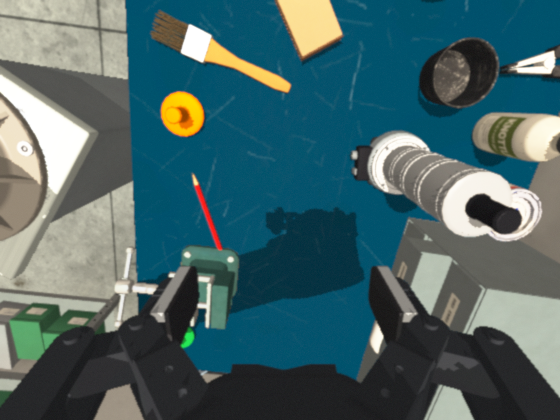

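View pics/zc_sidefull.png

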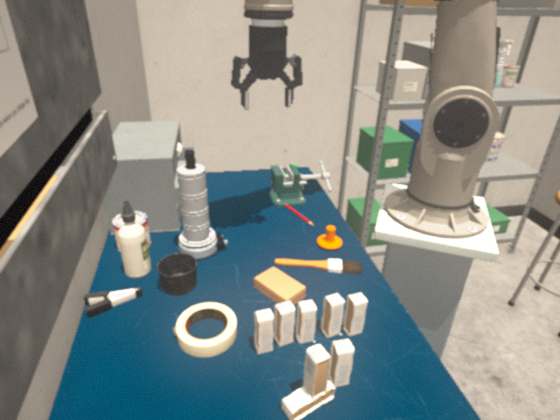

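The stack stands upright and closed at pixel (193,210). The bystanders are where they were, and the gripper is clear.

```bash
python3 -c "
from plant import env
print(env.job_done(), env.state()['time'])"
```

```text
the job is handed in; nothing more can be done
the job is handed in; nothing more can be done
```

The sieve stack is assembled on the shaker and handed in at about 39 s of the 106 s allowed. From the bottom it runs pan, fine, medium, coarse, lid. I identified each piece by its floor or mesh and its height, and left the green and orange look-alike lids alone.

- **Nesting:** each piece came down to within 1 mm of its calculated nested height under a light press. The highest force I read was about 25 N vertically, when the pan was seated. After release, the rims measured 0.119, 0.161 and 0.208 m, against nominal 0.120, 0.162 and 0.209 m. The lid plate measured 0.213 m against 0.214 m, and the knob top 0.253 m against 0.252 m.
- **Alignment:** the last pictures show the stack straight and upright with the arm clear. The side and wrist cameras disagree by about 2 mm in absolute position, mainly in y, but both agree that the pieces line up with each other. A last attempt to centre the lid plate from the wrist view was unreliable because the knob hid part of it, so I did not use that result.
- **Bystanders:** the pot, brush and sanding block match the first side picture.
- **Pan grip:** the pan was gripped about 5 mm off centre because the arm had not settled. I measured this and corrected for it before placing the pan.

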